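# Muddle the lime tea mix and close the pot

## Task

The lime tea mix is in the open teapot: stir the dried limes and sugar lumps round along the bottom with the wooden muddler, and keep going round until every piece has been carried well away from where it lay, without touching them with the gripper, shoving the pot or losing a piece. Then stand the muddler upright on its cork coaster again and put the lid squarely on the teapot. Leave the cups and saucers where they are.

Things in the scene. Friction and masses are not known exactly. Their poses are not given: they have to be found in the camera images.
- teapot: Silver aluminium teapot, lid off, on the shelf: round, belly 149 mm across, 80 mm tall, wall 3 mm, floor 4 mm thick, free circle inside 62 mm in radius; about 0.7 kg, free to slide. Origin: centre of its underside, z up; +x towards the spout (tip 130 mm from the axis, 86 mm high); the black handle on -x reaches 119 mm out, up to 77 mm high.
- teapot_rim (a point): Centre of the teapot's round mouth (135 mm across outside, 128 inside), level with the top of the rim, 80 mm above the teapot's origin.
- muddler: Turned wooden muddler (stirring stick), 200 mm long, 0.13 kg, standing on the coaster: round foot 27 mm in diameter up to 40 mm, tapering to a slim neck 19 mm in diameter from 105 to 165 mm, and a knob 25 mm in diameter from 178 to 190 mm above the foot's face. Origin: centre of the foot's flat face; z along the stick towards the knob.
- muddler_grip (a point): Where to hold the muddler: on its axis in the slim round neck, 120 mm above the foot's face.
- coaster: Round cork coaster, 90 mm in diameter, 8 mm thick, fixed to the shelf left or right of the teapot; the muddler stands on it. Origin: centre of its underside, z up.
- pot_lid: The teapot's aluminium lid, lying right way up on the shelf on the other side of the teapot from the coaster: disc 144 mm in diameter, under it a collar 116 mm in diameter and 8 mm deep that goes inside the mouth; seated, its origin is 72 mm above the teapot's. 50 mm tall, 0.14 kg. Origin: centre of the collar's underside; z up.
- lid_knob (a point): Where to hold the lid: on its axis in the round black knob, 40 mm above the lid's origin. The knob is 25 mm in diameter from 30 to 47 mm above the origin; the dome under it is 23 mm high.
- lime1: Dark brown dried lime, a hard ball 26 mm in diameter, about 12 g, smooth, lying by the wall on the teapot's floor. Origin: its centre.
- lime2: Dark brown dried lime, a hard ball 26 mm in diameter, about 12 g, smooth, lying by the wall on the teapot's floor. Origin: its centre.
- lime3: Dark brown dried lime, a hard ball 26 mm in diameter, about 12 g, smooth, lying by the wall on the teapot's floor. Origin: its centre.
- sugar1: Amber rock sugar lump, an 18 mm block with rounded edges, about 10 g, sliding easily, lying by the wall on the teapot's floor. Origin: its centre.
- sugar2: Amber rock sugar lump, an 18 mm block with rounded edges, about 10 g, sliding easily, lying by the wall on the teapot's floor. Origin: its centre.
- sugar3: Amber rock sugar lump, an 18 mm block with rounded edges, about 10 g, sliding easily, lying by the wall on the teapot's floor. Origin: its centre.
- saucer1: Blue-white ceramic saucer, 120 mm in diameter, 13 mm high, beyond the teapot: not to be disturbed. Origin: centre of its underside.
- cup1: Glass cup, 68 mm across its mouth, 72 mm tall, standing on a saucer: not to be disturbed. Origin: centre of its underside; z up.
- saucer2: Blue-white ceramic saucer, 120 mm in diameter, 13 mm high, beyond the teapot: not to be disturbed. Origin: centre of its underside.
- cup2: Glass cup, 68 mm across its mouth, 72 mm tall, standing on a saucer: not to be disturbed. Origin: centre of its underside; z up.

How it is judged:
By the outcome, as a careful person would: the job done as asked, in the order asked, and still so for the second after the job is handed in, with the robot touching nothing.
It also fails if it takes over 72 s, if anything falls off the work surface, if the arm or the gripper's body presses on something with over 40 N, if the wrist force passes 120 N, or if a joint passes its speed limit or range.

## Robot

A 6-joint arm with a two-finger parallel gripper is mounted at the origin on the work surface. World frame = base frame: x ahead of the robot, y to its left, z up, the work surface at z = 0. Lengths are in m, angles in rad, forces in N, time in s.
With the tool pointing down it reaches from about 0.275 to 0.75 m from the base axis. Payload 10.2 kg.
Tool frame: the origin (TCP) lies midway between the tips of the shut fingers; the grasp point (between the pads) lies 19 mm behind it; z points along the fingers, y is the line along which they close (so a half turn about z gives the same grasp; the last joint's range is limited). The gripper opens to 88 mm and grips with 3 to 60 N. Pads are 18 mm wide; open, the fingers measure 123 mm over their backs; the gripper's body (75 mm by 187 mm) begins 45 mm behind the grasp point.
Start: joints at [0.9, 0.313, 1.498, -0, 1.331, -0.223], TCP at [0.227, 0.473, 0.239] pointing down, gripper open.
Joint ranges: [-2.94, 2.94], [-0.97, 2.17], [0.19, 2.56], [-1.23, 4.37], [0.02, 3.11], [-2.88, 2.88]. Speed limits (rad/s): [2.39, 2.39, 3.01, 3.14, 3.14, 3.14].

## Interface

Orientations are given as a unit quaternion [x, y, z, w].
In Python, from bench import robot gives the robot as it stands.
- The arm moves only by the tool carry_out, never from a script. Its argument "deltas" is a list of rows, each a list of 7 numbers: the finger opening in mm, from 0 to 88.1, then the shift along the tool's x, y, z in mm, then the turn, a rotation vector about the tool's x, y, z in rad. In form: [[jaw, x, y, z, ax, ay, az], ...]. A call has 1 to 12 rows; each row is the pose to reach, as a shift and turn from the pose commanded when the call began, along the tool's axes at that moment; what a row does not reach only later rows make up. A row lasts 1/10 s, in which the tool goes at most 50 mm and 8.59 degrees, less where a joint would pass 70% of its speed; a pose out of reach is approached as far as the arm can. A call with a gripper value outside its range is refused whole. The fingers move at their own pace and stop on an object; the grip force is fixed at half the most. Time passes only in rows, so rows that repeat a pose let the fingers close. It gives the time, the measured TCP pose, the force, the opening and the grip force at its end, in the units of the state.
- robot.get_obs(): the state, without advancing time (a new reading comes with each control period).
- robot.snapshot(name): name is "scene" or "side" or "wrist"; returns a dict with "image" (384x512x3 uint8, red, green, blue), "depth" (384x512 float32, m along the optical axis (not along the pixel's ray), 0 where there is no reading), "fx", "fy", "cx", "cy" (pixels), "rvec" (rotation vector, rad) and "tvec" (3), from world to camera coordinates, as OpenCV has them. Camera axes: x right, y down, z forward; pixel columns grow to the right and rows downward; lengths in m; the calibration is good to about 2 mm. The wrist camera is an equidistant fisheye: a pixel r from the principal point sees the ray r / f radians off the axis. A picture is of the moment at which its call begins.
- robot.hand_in(): hands the job in; it is judged then, once.
The state is a dict: "clock": time; "joint_positions": joint angles; "dq": joint speeds; "joint_torque": joint torques, N m; "eef_pos": TCP position; "tcp_rot": TCP orientation; "force": force on the tool from outside, world axes, zero at the start; "torque": the same for the moment, N m; "grip_width": finger opening in m; "grip_force": force on a finger pad.
Only numpy, scipy, OpenCV 4.12 (cv2) and the standard library are available. Lean on these libraries where they do the work, as an engineer would, in place of code of your own. Each camera call takes 0.05 s, during which the arm holds its last target. There are 200 camera calls.

## Working session

There is one attempt and no reset: what is moved stays moved. The work goes in short steps, Python scripts to look and compute and a tool call to move; the robot and the scene stay as the last step left them, time stands still between calls to the robot, and variables do not carry over. Pictures are saved under pics/ and viewed, at most 10 in all, crops included, and the job is handed in when it is done.

Besides the shell and the picture viewer there is one more tool, called after "Call:" in YAML: its name, and indented under it one key for each argument. carry_out: Moves the arm, as the interface text tells. Its arguments: {"type":"object","properties":{"deltas":{"type":"array","items":{"type":"array","items":{"type":"number"}}}},"required":["deltas"]}

```bash
mkdir -p pics; cat > h.py <<'E'
import numpy as np,cv2
from bench import robot
def world(s,u,v,d=None,fish=False):
    d=s["depth"][v,u] if d is None else d
    x=(u-s["cx"])/s["fx"];y=(v-s["cy"])/s["fy"]
    R=cv2.Rodrigues(np.array(s["rvec"],float))[0]
    return R.T@(np.array([x*d,y*d,d])-np.array(s["tvec"]).ravel())
def onz(s,u,v,z):
    a=world(s,u,v,1.0);R=cv2.Rodrigues(np.array(s["rvec"],float))[0]
    c=-R.T@np.array(s["tvec"]).ravel();return c+(a-c)*(z-c[2])/(a-c)[2]
def cloud(s):
    R=cv2.Rodrigues(np.array(s["rvec"],float))[0]
    v,u=np.mgrid[:384,:512];d=s["depth"]
    P=np.stack([(u-s["cx"])/s["fx"]*d,(v-s["cy"])/s["fy"]*d,d],-1)-np.array(s["tvec"]).ravel()
    W=P@R;W[d==0]=np.nan;return W
E
python3 - <<'E'
from h import *
import pickle
S={n:robot.snapshot(n) for n in("scene","side","wrist")}
pickle.dump(S,open("s0.pkl","wb"))
for n in S: print(n,S[n]["fx"],S[n]["cx"],S[n]["cy"],(-cv2.Rodrigues(np.array(S[n]["rvec"],float))[0].T@np.array(S[n]["tvec"]).ravel()))
cv2.imwrite("pics/a.png",cv2.resize(S["scene"]["image"][:,:,::-1],(800,600)))
cv2.imwrite("pics/b.png",np.hstack([S["side"]["image"],S["wrist"]["image"]])[:,:,::-1][:,:][::1,::1] if 0 else cv2.resize(np.vstack([S["side"]["image"],S["wrist"]["image"]])[:,:,::-1],(400,600)))
print(robot.get_obs())
E
```

```text
scene 477.80282778686495 259.68854081933523 186.26939321632503 [ 1.10846112 -0.55640352  0.78407163]
side 348.04425908156526 255.5440042294679 193.84205446639314 [ 0.56196487 -0.56402399  0.76259995]
wrist 297.3186396354542 256.5455102581799 190.35589242883256 [0.15462648 0.50931391 0.38530579]
{'clock': 0.15, 'joint_positions': array([ 8.99555992e-01,  3.13302694e-01,  1.49822496e+00, -1.31225999e-05,
        1.33100960e+00, -2.23424042e-01]), 'dq': array([ 0.00014205, -0.00186959, -0.00403456, -0.00053176,  0.00080067,
        0.00199632]), 'joint_torque': array([ 1.48396379e-03, -4.02309179e+01, -2.52316082e+01,  6.93872664e-02,
        3.44334135e-02, -7.06906508e-05]), 'eef_pos': array([0.22723629, 0.47307784, 0.23831631]), 'tcp_rot': array([ 2.22040350e-01,  9.75037363e-01, -4.28581283e-04, -1.98551671e-04]), 'force': array([ 0.2323567 , -0.2073099 , -0.15432585]), 'torque': array([-0.03360666,  0.01830436,  0.06300766]), 'grip_force': 0.0, 'grip_width': 0.08827876799610608}
```

View pics/a.png

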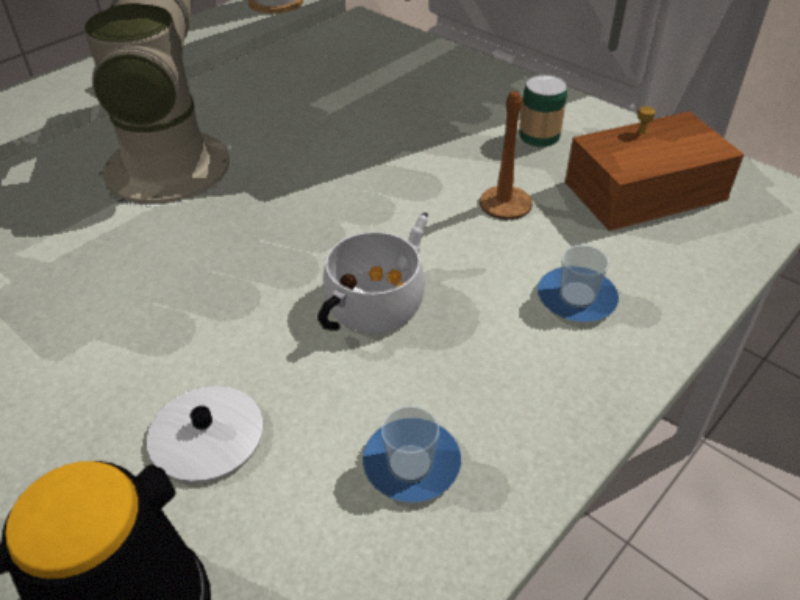

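View pics/b.png

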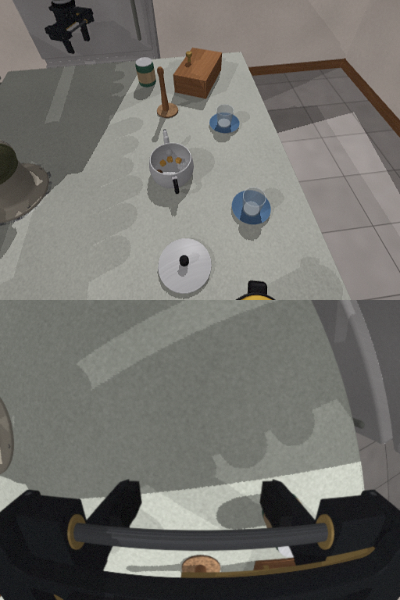

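The scene view shows the pot at (375,280), the muddler on its coaster at (506,200) and the lid at (205,430) with its knob at (201,417). The cups are at (583,280) and (410,445), and three pieces are visible inside the pot. Next I measure from the depth clouds.

```bash
cat > m.py <<'E'
from h import *
import pickle
from scipy.optimize import least_squares
S=pickle.load(open("s0.pkl","rb"))
def fit(P,r=None):
    P=P[:,:2]
    f=lambda p:np.hypot(*(P-p[:2]).T)-(p[2] if r is None else r)
    s=least_squares(f,[*P.mean(0),.05],loss="soft_l1",f_scale=.002)
    return s.x.round(4),len(P),np.abs(s.fun).mean().round(4)
for n in("scene","side"):
    s=S[n];W=cloud(s);Z=W[...,2]
    k=800/512 
    def near(u,v,r,z0,z1):
        c=onz(s,u,v,(z0+z1)/2)
        m=(np.hypot(W[...,0]-c[0],W[...,1]-c[1])<r)&(Z>z0)&(Z<z1);return W[m]
    q={"scene":dict(pot=(375,262),mud=(506,203),lid=(205,435),knob=(201,415),stick=(510,140),cup1=(585,262),cup2=(412,430),s1=(578,297),s2=(412,462)),
       "side":dict(pot=(171,162),mud=(167,111),lid=(185,266),knob=(184,261),stick=(163,90),cup1=(224,121),cup2=(251,207),s1=(224,124),s2=(251,207))}[n]
    kk=1.5625 if n=="scene" else 400/512
    q={a:(b[0]/kk,b[1]/kk) for a,b in q.items()}
    print(n)
    print(" rim",fit(near(*q["pot"],.085,.0775,.084)))
    print(" coaster",fit(near(*q["mud"],.055,.004,.012)),onz(s,*q["mud"],.008).round(3))
    a=onz(s,*q["mud"],.008)
    for z in(.06,.12,.15,.18):
        m=(np.hypot(W[...,0]-a[0],W[...,1]-a[1])<.05)&(abs(Z-z)<.008);p=W[m]
        print("  stick",z,fit(p,[.0135,.0115,.0095,.0115][[.06,.12,.15,.18].index(z)]) if len(p)>4 else None)
    p=near(*q["lid"],.09,.008,.02);print(" lid",fit(p))
    p=near(*q["knob"],.03,.028,.06);print(" knob",fit(p,.0125),p[:,2].max())
    for c in("s1","s2"):print(c,onz(s,*q[c],.01).round(3), fit(near(*q[c],.075,.009,.016)))
    tab=W[(abs(W[...,0]-.45)<.2)&(abs(W[...,1])<.3)&(abs(Z)<.01)];print(" table z",np.median(tab[:,2]))
    # spout tip, handle
    c=onz(s,*q["pot"],.08)
    d=np.hypot(W[...,0]-c[0],W[...,1]-c[1]);m=(d>.085)&(d<.14)&(Z>.03)&(Z<.1);p=W[m]
    ang=np.degrees(np.arctan2(p[:,1]-c[1],p[:,0]-c[0]));print(" ang hist",np.histogram(ang,bins=np.arange(-180,181,20))[0],np.arange(-180,180,20))
    im=s["image"];lo=None
    u,v=map(int,q["pot"]);cr=im[v-45:v+50,u-50:u+50]
    cv2.imwrite(f"pics/crop_{n}.png",cv2.resize(cr[:,:,::-1],(400,380),interpolation=3))
    print("crop origin",u-50,v-45)
a=cv2.imread("pics/crop_scene.png");b=cv2.imread("pics/crop_side.png");cv2.imwrite("pics/c.png",np.hstack([a,b]))
E
python3 m.py
```

```text
scene
 rim (array([ 0.5329, -0.    ,  0.066 ]), 225, np.float64(0.0012))
 coaster (array([0.5321, 0.3256, 0.0339]), 465, np.float64(0.0084)) [0.539 0.32  0.008]
  stick 0.06 (array([0.5254, 0.33  , 0.05  ]), 57, np.float64(0.0014))
  stick 0.12 (array([0.5248, 0.3311, 0.05  ]), 42, np.float64(0.0015))
  stick 0.15 (array([0.5261, 0.3286, 0.05  ]), 42, np.float64(0.0014))
  stick 0.18 (array([0.5256, 0.3288, 0.05  ]), 44, np.float64(0.0013))
 lid (array([ 0.5459, -0.3167,  0.0566]), 2597, np.float64(0.0096))
 knob (array([ 0.5437, -0.3162,  0.05  ]), 173, np.float64(0.0028)) 0.05214394164836348
s1 [0.759 0.204 0.01 ] (array([0.7532, 0.209 , 0.0527]), 487, np.float64(0.0061))
s2 [ 0.768 -0.175  0.01 ] (array([ 0.7647, -0.1737,  0.0522]), 920, np.float64(0.0068))
 table z -0.00032883550772340784
 ang hist [  0   0   0   0 156   0   0   0   0   0   0   0   0 143  20   0   0   0] [-180 -160 -140 -120 -100  -80  -60  -40  -20    0   20   40   60   80
  100  120  140  160]
crop origin 190 122
side
 rim (array([0.53  , 0.0018, 0.0657]), 165, np.float64(0.0009))
 coaster (array([0.5292, 0.328
[... 195 characters left out ...]
11))
  stick 0.15 (array([0.523 , 0.3315, 0.05  ]), 29, np.float64(0.001))
  stick 0.18 (array([0.5234, 0.3313, 0.05  ]), 30, np.float64(0.0009))
 lid (array([ 0.542 , -0.3157,  0.0561]), 2886, np.float64(0.0099))
 knob (array([ 0.542 , -0.3136,  0.05  ]), 151, np.float64(0.0034)) 0.05163839975734123
s1 [0.75  0.201 0.01 ] (array([0.7515, 0.2118, 0.0535]), 241, np.float64(0.0059))
s2 [ 0.762 -0.173  0.01 ] (array([ 0.7611, -0.172 ,  0.0527]), 543, np.float64(0.0068))
 table z -0.0004955171486763957
 ang hist [  0   0   0   0  55   0   0   0   0   0   0   6  76 207 106  43   0   0] [-180 -160 -140 -120 -100  -80  -60  -40  -20    0   20   40   60   80
  100  120  140  160]
crop origin 168 162
```

View pics/c.png

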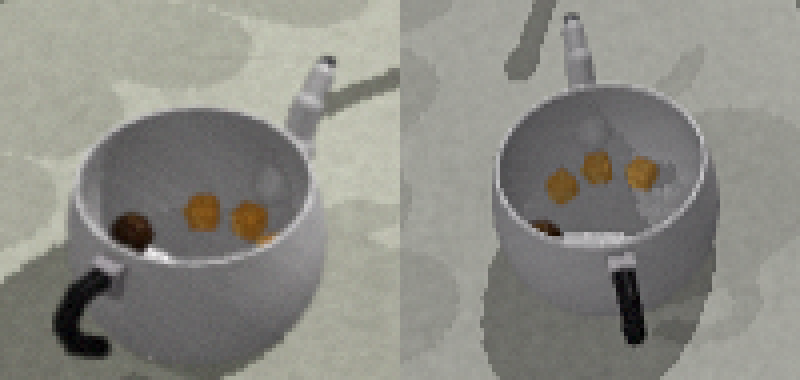

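The crops show three sugar lumps on the spout (+y) side: scene crop (202,212), (250,220) and (265,240). One lime is visible at scene crop (133,232), and the other two are hidden by the near wall. Before touching anything I'll get a top view with the wrist camera.

```bash
python3 - <<'E'
from h import *
import pickle
from scipy.spatial.transform import Rotation as Ro
print([a for a in dir(robot) if a[0]!="_"])
S=pickle.load(open("s0.pkl","rb"))
w=S["wrist"];R=cv2.Rodrigues(np.array(w["rvec"],float))[0]
T=Ro.from_quat(robot.get_obs()["tcp_rot"]).as_matrix()
print("tool axes (cols)",T.round(3)); print("cam axes in tool",(T.T@R.T).round(3))
c=-R.T@np.array(w["tvec"]).ravel();print("cam in tool",(T.T@(c-robot.get_obs()["eef_pos"])).round(4))
s=S["scene"]
for u,v in((202,212),(250,220),(265,240),(133,232)):
    print(world(s,round(190+u/4),round(122+v/4)).round(3),onz(s,190+u/4,122+v/4,.017).round(3))
s=S["side"]
for u,v in((162,186),(197,167),(242,174),(145,228)):
    print(world(s,round(168+u/4),round(162+v/4)).round(3),onz(s,168+u/4,162+v/4,.017).round(3))
p=np.array([.5315,.001,.0]);print(robot.get_obs()["eef_pos"])
E
```

```text
['MotionError', 'get_obs', 'hand_in', 'snapshot']
tool axes (cols) [[-0.901  0.433 -0.001]
 [ 0.433  0.901 -0.001]
 [ 0.    -0.001 -1.   ]]
cam axes in tool [[-0.    -0.95  -0.313]
 [ 1.    -0.    -0.001]
 [ 0.    -0.313  0.95 ]]
cam in tool [ 0.0812  0.0011 -0.147 ]
[0.508 0.03  0.021] [0.505 0.034 0.017]
[0.534 0.043 0.022] [0.531 0.048 0.017]
[0.551 0.039 0.02 ] [0.55  0.041 0.017]
[ 0.495 -0.013  0.027] [ 0.487 -0.006  0.017]
[0.5   0.03  0.024] [0.501 0.034 0.017]
[0.525 0.045 0.018] [0.525 0.047 0.017]
[0.554 0.034 0.018] [0.556 0.036 0.017]
[ 0.488 -0.009  0.029] [ 0.488 -0.     0.017]
[0.22723629 0.47307784 0.23831631]
```

Call:
carry_out:
  deltas:
    - [88,-50,-26,0,0,0,0]
    - [88,-100,-52,0,0,0,0]
    - [88,-150,-79,0,0,0,0]
    - [88,-200,-105,0,0,0,0]
    - [88,-250,-131,0,0,0,0]
    - [88,-300,-158,0,0,0,0]
    - [88,-350,-184,0,0,0,0]
    - [88,-400,-210,0,0,0,0]
    - [88,-450,-237,0,0,0,0]
    - [88,-500,-263,0,0,0,0]
    - [88,-550,-295,0,0,0,0]
    - [88,-550,-295,0,0,0,0]

```text
clock: 1.35
eef_pos: [0.5825, -0.0127, 0.2385]
tcp_rot: [0.222, 0.975, 0.0, -0.0]
force: [0.2, 0.7, 0.5]
grip_width: 0.0878
grip_force: 0.0
```

```bash
cat >> h.py <<'E'
def pix(s,P):
    R=cv2.Rodrigues(np.array(s["rvec"],float))[0];p=R@np.array(P)+np.array(s["tvec"]).ravel()
    th=np.arctan2(np.hypot(p[0],p[1]),p[2]);h=np.hypot(p[0],p[1]);return s["fx"]*th*p[0]/h+s["cx"],s["fy"]*th*p[1]/h+s["cy"]
def fishz(s,u,v,z):
    R=cv2.Rodrigues(np.array(s["rvec"],float))[0];c=-R.T@np.array(s["tvec"]).ravel()
    x=(u-s["cx"])/s["fx"];y=(v-s["cy"])/s["fy"];r=np.hypot(x,y)
    d=R.T@np.array([np.sin(r)*x/r,np.sin(r)*y/r,np.cos(r)]);return c+d*(z-c[2])/d[2]
E
python3 - <<'E'
from h import *
s=robot.snapshot("wrist");import pickle;pickle.dump(s,open("w1.pkl","wb"))
print(robot.get_obs()["clock"],robot.get_obs()["joint_positions"].round(3),robot.get_obs()["eef_pos"])
u,v=map(int,pix(s,[.5315,.001,.05]));print(u,v)
u0,v0=max(u-80,0),max(v-80,0);c=s["image"][v0:v0+160,u0:u0+160][:,:,::-1]
print("origin",u0,v0);cv2.imwrite("pics/d.png",cv2.resize(c,None,fx=3.5,fy=3.5,interpolation=3))
E
```

```text
1.4 [-0.231  0.448  1.308 -0.002  1.385 -1.349] [ 0.58521213 -0.01863044  0.23758211]
247 121
origin 167 41
```

View pics/d.png

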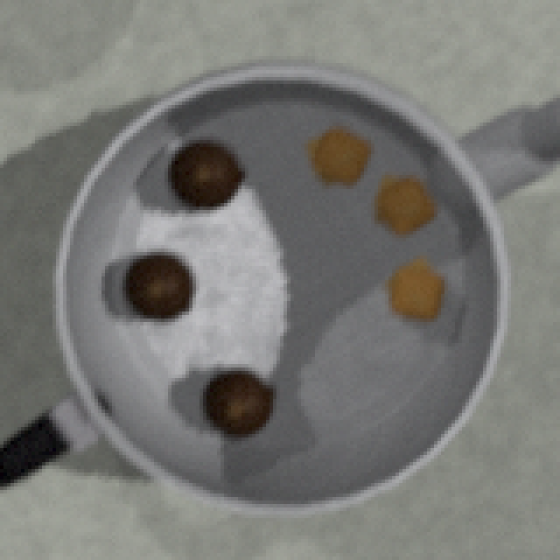

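The top view shows all six pieces. The limes are at (205,175), (158,287) and (238,403); the sugar lumps are at (340,155), (405,205) and (417,290). There is open floor at the bottom right and on the upper side.

```bash
python3 - <<'E'
from h import *
import pickle
s=pickle.load(open("w1.pkl","rb"))
f=lambda u,v,z:fishz(s,167+u/3.5,41+v/3.5,z)
rim=np.array([f(u,v,.08) for u,v in((280,66),(508,290),(60,290),(290,515),(128,135),(440,445),(440,130),(130,455))])
A=np.c_[2*rim[:,:2],np.ones(8)];x=np.linalg.lstsq(A,(rim[:,:2]**2).sum(1),rcond=None)[0]
c=x[:2];print("rim",c,np.sqrt(x[2]+c@c))
C=np.array([.531,.001])
for n,u,v,z in(("L",205,175,.017),("L",158,287,.017),("L",238,403,.017),("S",340,155,.013),("S",405,205,.013),("S",417,290,.013)):
    p=f(u,v,z)[:2]-c;print(n,(p+c).round(3),np.hypot(*p).round(3),np.degrees(np.arctan2(p[1],p[0])).round())
E
```

```text
rim [0.53344065 0.0018042 ] 0.06682309923056362
L [ 0.488 -0.008] 0.047 -168.0
L [ 0.516 -0.041] 0.046 -112.0
L [ 0.566 -0.034] 0.049 -47.0
S [0.502 0.037] 0.047 131.0
S [0.528 0.051] 0.049 96.0
S [0.558 0.041] 0.046 59.0
```

```bash
cat >> h.py <<'E'
from scipy.spatial.transform import Rotation as Ro
RT=np.array([[0,1,0],[.5,0,.866],[.866,0,-.5]]).T   # cols x,y,z of tilted tool
RT=np.array([[0,1,0],[.5,0,.8660254],[.8660254,0,-.5]]); RT=np.column_stack([[0,.5,.8660254],[1,0,0],[0,.8660254,-.5]])
RD=np.column_stack([[0,1,0],[1,0,0],[0,0,-1.]])     # down, x to +y
def delta(p,R=RT):
    o=robot.get_obs();T=Ro.from_quat(o["tcp_rot"]).as_matrix()
    print("clk",o["clock"],"q",np.round(o["joint_positions"],2),"eef",np.round(o["eef_pos"],4),"F",np.round(o["force"],1))
    print("shift",(T.T@(np.array(p)-o["eef_pos"])*1000).round(1),"rot",Ro.from_matrix(T.T@R).as_rotvec().round(4))
E
python3 -c "
from h import *
delta([.5245,.2435,.1985])"
```

```text
clk 1.4 q [-0.23  0.45  1.31 -0.    1.39 -1.35] eef [ 0.5852 -0.0186  0.2376] F [ 1.1 -4.8  0.1]
shift [169.3 209.3  38.5] rot [-0.5839  0.9339  1.0097]
```

Call:
carry_out:
  deltas:
    - [88,15,19,0,-0.053,0.085,0.092]
    - [88,31,38,0,-0.106,0.17,0.184]
    - [88,46,57,0,-0.159,0.255,0.275]
    - [88,62,76,0,-0.212,0.34,0.367]
    - [88,77,95,0,-0.265,0.424,0.459]
    - [88,92,114,5,-0.318,0.509,0.551]
    - [88,108,133,10,-0.372,0.594,0.643]
    - [88,123,152,15,-0.425,0.679,0.734]
    - [88,138,171,20,-0.478,0.764,0.826]
    - [88,154,190,25,-0.531,0.849,0.918]
    - [88,169,209,38,-0.584,0.934,1.01]
    - [88,169,209,38,-0.584,0.934,1.01]

```text
clock: 2.6
eef_pos: [0.5175, 0.252, 0.1982]
tcp_rot: [0.612, 0.612, 0.351, -0.358]
force: [1.2, -0.5, -0.4]
grip_width: 0.0877
grip_force: 0.0
```

```bash
python3 -c "
from h import *
delta([.5245,.2435,.1985])
delta([.5245,.3475,.1385])
s=robot.snapshot('side');cv2.imwrite('pics/e.png',s['image'][:,:,::-1])"
```

```text
clk 2.6 q [-0.15  0.5   1.7   1.06  1.39 -0.62] eef [0.5175 0.252  0.1982] F [ 1.2 -0.5 -0.4]
shift [-4.   7.  -7.6] rot [-0.0083 -0.0037 -0.0047]
clk 2.6 q [-0.15  0.5   1.7   1.06  1.39 -0.62] eef [0.5175 0.252  0.1982] F [ 1.2 -0.5 -0.4]
shift [ -4.4   8.  112.5] rot [-0.0083 -0.0037 -0.0047]
```

View pics/e.png

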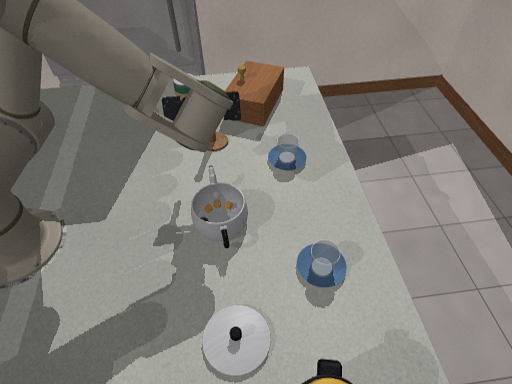

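The gripper is tilted at the pre-grasp pose, well above the pot, with the muddler ahead of it. Next I approach and grip.

Call:
carry_out:
  deltas:
    - [88,-4,8,0,-0.008,-0.004,-0.005]
    - [88,-4,8,20,-0.008,-0.004,-0.005]
    - [88,-4,8,50,-0.008,-0.004,-0.005]
    - [88,-4,8,80,-0.008,-0.004,-0.005]
    - [88,-4,8,100,-0.008,-0.004,-0.005]
    - [88,-4,8,112,-0.008,-0.004,-0.005]
    - [88,-4,8,112,-0.008,-0.004,-0.005]

```text
clock: 3.35
eef_pos: [0.5279, 0.3463, 0.1414]
tcp_rot: [0.611, 0.615, 0.355, -0.35]
force: [0.7, 0.7, -0.7]
grip_width: 0.0879
grip_force: 0.0
```

```bash
python3 -c "
from h import *
delta([.5245,.3475,.1385])
s=robot.snapshot('scene');w=robot.snapshot('wrist')
cv2.imwrite('pics/f.png',np.hstack([cv2.resize(s['image'][20:180,250:410],(400,400),interpolation=3),cv2.resize(w['image'],(400,400))])[:,:,::-1])"
```

```text
clk 3.35 q [ 0.03  0.63  1.66  1.18  1.21 -0.65] eef [0.5279 0.3463 0.1414] F [ 0.7  0.7 -0.7]
shift [-1.9 -3.5  2.5] rot [0.0032 0.0024 0.0089]
```

View pics/f.png

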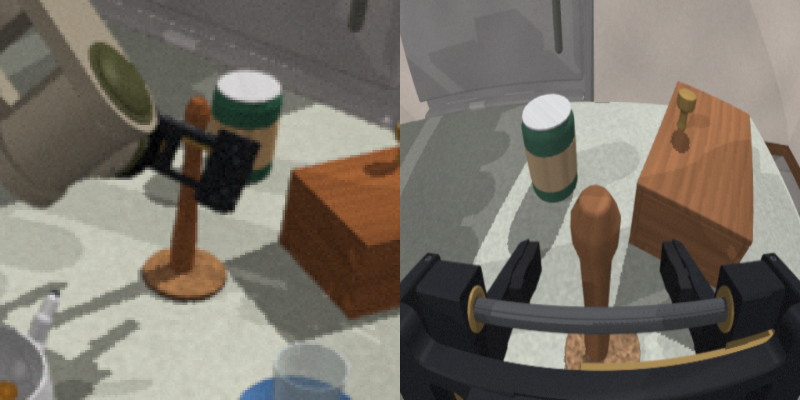

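The muddler's neck sits between the fingers, centred at wrist view (597,270) with the fingers at 535 and 665. Closing now.

Call:
carry_out:
  deltas:
    - [50,0,0,0,0,0,0]
    - [30,0,0,0,0,0,0]
    - [10,0,0,0,0,0,0]
    - [10,0,0,0,0,0,0]
    - [10,0,0,0,0,0,0]
    - [10,0,0,0,0,0,0]
    - [10,0,0,0,0,0,0]
    - [10,0,0,0,0,0,0]

```text
clock: 4.25
eef_pos: [0.5274, 0.3459, 0.1414]
tcp_rot: [0.611, 0.614, 0.355, -0.351]
force: [-0.5, 0.7, -0.5]
grip_width: 0.0259
grip_force: 0.0
```

```bash
python3 -c "
from h import *
delta([.5245,.3475,.1385])"
```

```text
clk 4.25 q [ 0.03  0.63  1.67  1.18  1.21 -0.65] eef [0.5274 0.3459 0.1414] F [-0.5  0.7 -0.5]
shift [-1.7 -2.9  2.8] rot [0.0037 0.0019 0.0067]
```

Call:
carry_out:
  deltas:
    - [10,0,0,0,0,0,0]
    - [10,0,0,0,0,0,0]
    - [10,0,0,0,0,0,0]
    - [10,0,0,0,0,0,0]

```text
clock: 4.65
eef_pos: [0.5274, 0.3459, 0.1414]
tcp_rot: [0.611, 0.614, 0.355, -0.351]
force: [0.1, 0.3, -0.5]
grip_width: 0.0178
grip_force: 30.0
```

```bash
cat >> h.py <<'E'
def plan(*pts,R=RT):
    "cumulative tool-frame shifts (mm) to world points from current measured pose"
    o=robot.get_obs();T=Ro.from_quat(o["tcp_rot"]).as_matrix()
    print("clk",round(o["clock"],2),"eef",np.round(o["eef_pos"],4),"F",np.round(o["force"],1),"grip",round(o["grip_width"],4),"q",np.round(o["joint_positions"],2))
    print("rot",Ro.from_matrix(T.T@R).as_rotvec().round(4))
    for p in pts: print((T.T@(np.array(p)-o["eef_pos"])*1000).round().astype(int).tolist())
E
python3 -c "
from h import *
e=robot.get_obs()['eef_pos']; print(e)
# stick axis vs TCP: grip point = TCP-19mm z
plan(e+[0,0,.12],[e[0],.0175,e[2]+.12])"
```

```text
[0.52739348 0.34591405 0.14142226]
clk 4.65 eef [0.5274 0.3459 0.1414] F [ 0.1  0.3 -0.5] grip 0.0178 q [ 0.03  0.63  1.67  1.18  1.21 -0.65]
rot [0.0038 0.0019 0.0067]
[104, 1, -60]
[-61, 1, -344]
```

Call:
carry_out:
  deltas:
    - [10,17,0,-10,0,0,0]
    - [10,43,0,-25,0,0,0]
    - [10,74,0,-43,0,0,0]
    - [10,104,1,-60,0,0,0]
    - [10,94,1,-78,0,0,0]
    - [10,74,2,-113,0,0,0]
    - [10,54,3,-148,0,0,0]
    - [10,34,4,-183,0,0,0]
    - [10,14,5,-215,0,0,0]
    - [10,-8,5,-253,0,0,0]
    - [10,-28,5,-288,0,0,0]
    - [10,-45,5,-317,0,0,0]

```text
clock: 5.85
eef_pos: [0.5314, 0.0469, 0.2614]
tcp_rot: [0.612, 0.614, 0.355, -0.35]
force: [0.6, 0.0, -1.7]
grip_width: 0.0174
grip_force: 30.0
```

Call:
carry_out:
  deltas:
    - [10,-8,0,-13,0,0,0]
    - [10,-16,0,-27,0,0,0]
    - [10,-16,0,-27,0,0,0]
    - [10,-16,0,-27,0,0,0]

```text
clock: 6.25
eef_pos: [0.5315, 0.0185, 0.2612]
tcp_rot: [0.611, 0.614, 0.355, -0.351]
force: [-0.2, -0.2, -1.3]
grip_width: 0.0173
grip_force: 30.0
```

```bash
python3 - <<'E'
from h import *
plan([.532,.016,.26],[.532,.016,.141])
s=robot.snapshot("scene");t=robot.snapshot("side");import pickle;pickle.dump((s,t),open("c2.pkl","wb"))
cv2.imwrite("pics/g.png",np.hstack([cv2.resize(s["image"][40:220,150:330],(400,400),interpolation=3),cv2.resize(t["image"][90:250,140:300],(400,400),interpolation=3)])[:,:,::-1])
for n,s in(("scene",s),("side",t)):
    W=cloud(s);im=s["image"].astype(int)
    for z in(.14,.15,.16,.17,.2):
        m=(abs(W[...,2]-z)<.005)&(np.hypot(W[...,0]-.53,W[...,1])<.05)
        if m.sum()>3:print(n,z,m.sum(),np.median(W[m],0).round(4))
E
```

```text
clk 6.25 eef [0.5315 0.0185 0.2612] F [-0.2 -0.2 -1.3] grip 0.0173 q [-0.56  0.5   1.51  0.85  1.78 -0.67]
rot [0.0031 0.0016 0.0069]
[-2, 1, -2]
[-105, 0, 58]
scene 0.14 45 [ 0.54   -0.0062  0.1407]
scene 0.15 43 [ 0.54   -0.008   0.1499]
scene 0.16 48 [ 0.541  -0.0077  0.161 ]
scene 0.17 43 [ 0.5412 -0.007   0.1705]
scene 0.2 6 [ 0.536  -0.008   0.1963]
```

View pics/g.png

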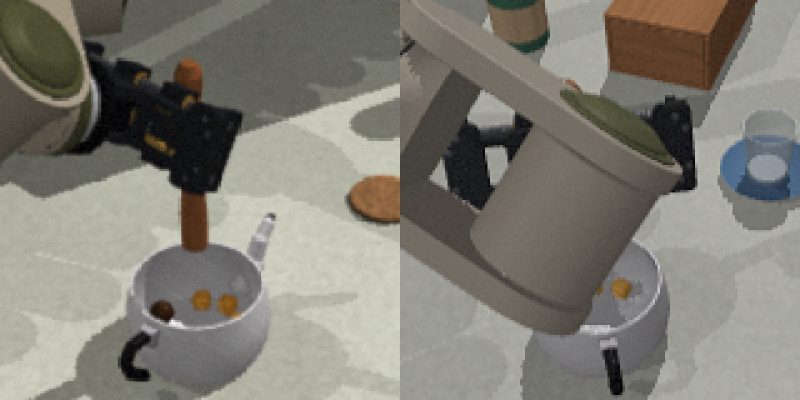

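The stick hangs vertical over the mouth's centre; the scene crop shows its foot at (195,245) with the rim ring around it. Lowering it.

Call:
carry_out:
  deltas:
    - [10,-15,0,8,0,0,0]
    - [10,-38,0,21,0,0,0]
    - [10,-60,0,34,0,0,0]
    - [10,-80,0,45,0,0,0]
    - [10,-95,0,53,0,0,0]
    - [10,-102,0,57,0,0,0]
    - [10,-105,0,59,0,0,0]
    - [10,-105,0,59,0,0,0]
    - [10,-105,0,59,0,0,0]

```text
clock: 7.25
eef_pos: [0.5327, 0.016, 0.1415]
tcp_rot: [0.611, 0.614, 0.356, -0.35]
force: [-0.9, -0.6, -1.5]
grip_width: 0.0171
grip_force: 30.0
```

```bash
python3 - <<'E'
from h import *
e=robot.get_obs()["eef_pos"];r=.041;C=np.array([.532,.0165])
a=np.radians(np.r_[6,6,np.arange(12,76,6)])
P=[[C[0]+k*np.cos(t),C[1]+k*np.sin(t),.140] for t,k in zip(a,[.02]+[r]*20)]
plan(*P)
E
```

```text
clk 7.25 eef [0.5327 0.016  0.1415] F [-0.9 -0.6 -1.5] grip 0.0171 q [-0.56  0.67  1.59  0.82  1.61 -0.86]
rot [0.0044 0.0024 0.0078]
[0, 19, 3]
[1, 40, 5]
[3, 39, 9]
[5, 38, 12]
[7, 37, 16]
[9, 35, 19]
[11, 32, 22]
[13, 30, 25]
[14, 27, 28]
[15, 23, 30]
[17, 20, 32]
[18, 16, 34]
[18, 12, 35]
```

Call:
carry_out:
  deltas:
    - [10,0,10,2,0,0,0]
    - [10,0,20,3,0,0,0]
    - [10,0,30,4,0,0,0]
    - [10,1,40,5,0,0,0]
    - [10,3,39,9,0,0,0]
    - [10,5,38,12,0,0,0]
    - [10,7,37,16,0,0,0]
    - [10,9,35,19,0,0,0]
    - [10,11,32,22,0,0,0]
    - [10,13,30,25,0,0,0]
    - [10,14,27,28,0,0,0]
    - [10,15,23,30,0,0,0]

```text
clock: 8.45
eef_pos: [0.5552, 0.0498, 0.1389]
tcp_rot: [0.611, 0.614, 0.355, -0.351]
force: [-0.1, -0.3, -0.9]
grip_width: 0.0174
grip_force: 30.0
```

```bash
python3 - <<'E'
from h import *
plan()
o=robot.get_obs();T=Ro.from_quat(o["tcp_rot"]).as_matrix();r=41
def tab(a0,a1):
    for a in range(a0+6,a1+1,6):
        t=np.radians([a0,a]);d=r*np.array([np.cos(t[1])-np.cos(t[0]),np.sin(t[1])-np.sin(t[0]),0]);print(a,(T.T@d).round().astype(int).tolist())
    print()
for a in(54,126,198,270):tab(a,a+72)
E
```

```text
clk 8.45 eef [0.5552 0.0498 0.1389] F [-0.1 -0.3 -0.9] grip 0.0174 q [-0.49  0.69  1.55  0.87  1.58 -0.81]
rot [0.0038 0.0019 0.0069]
60 [1, -4, 2]
66 [2, -7, 4]
72 [3, -11, 5]
78 [4, -16, 6]
84 [4, -20, 7]
90 [4, -24, 7]
96 [4, -28, 6]
102 [4, -33, 6]
108 [3, -37, 5]
114 [2, -41, 4]
120 [1, -45, 2]
126 [0, -48, 0]

132 [-1, -3, -2]
138 [-3, -6, -5]
144 [-4, -9, -8]
150 [-6, -11, -11]
156 [-8, -13, -14]
162 [-10, -15, -18]
168 [-12, -16, -21]
174 [-14, -17, -25]
180 [-17, -17, -29]
186 [-19, -17, -32]
192 [-21, -16, -36]
198 [-23, -15, -40]

204 [-2, 2, -3]
210 [-4, 3, -7]
216 [-6, 6, -10]
222 [-7, 9, -13]
228 [-9, 12, -15]
234 [-10, 15, -18]
240 [-12, 18, -20]
246 [-13, 22, -21]
252 [-13, 26, -23]
258 [-14, 30, -24]
264 [-14, 35, -24]
270 [-14, 39, -24]

276 [0, 4, 0]
282 [0, 9, 1]
288 [1, 13, 2]
294 [2, 17, 3]
300 [3, 21, 5]
306 [4, 24, 7]
312 [5, 27, 9]
318 [7, 30, 12]
324 [8, 33, 15]
330 [10, 36, 18]
336 [12, 37, 21]
342 [14, 39, 25]
```

Call:
carry_out:
  deltas:
    - [10,2,-4,2,0,0,0]
    - [10,3,-7,4,0,0,0]
    - [10,4,-11,5,0,0,0]
    - [10,5,-16,6,0,0,0]
    - [10,5,-20,7,0,0,0]
    - [10,5,-24,7,0,0,0]
    - [10,5,-28,6,0,0,0]
    - [10,5,-33,6,0,0,0]
    - [10,4,-37,5,0,0,0]
    - [10,3,-41,4,0,0,0]
    - [10,2,-45,2,0,0,0]
    - [10,1,-48,0,0,0,0]

```text
clock: 9.65
eef_pos: [0.5073, 0.0499, 0.1395]
tcp_rot: [0.611, 0.614, 0.356, -0.35]
force: [1.1, -0.4, -0.9]
grip_width: 0.017
grip_force: 30.0
```

Call:
carry_out:
  deltas:
    - [10,-1,-3,-2,0,0,0]
    - [10,-3,-6,-5,0,0,0]
    - [10,-4,-9,-8,0,0,0]
    - [10,-6,-11,-11,0,0,0]
    - [10,-8,-13,-14,0,0,0]
    - [10,-10,-15,-18,0,0,0]
    - [10,-12,-16,-21,0,0,0]
    - [10,-14,-17,-25,0,0,0]
    - [10,-17,-17,-29,0,0,0]
    - [10,-19,-17,-32,0,0,0]
    - [10,-21,-16,-36,0,0,0]
    - [10,-23,-15,-40,0,0,0]

```text
clock: 10.85
eef_pos: [0.4926, 0.0036, 0.1395]
tcp_rot: [0.611, 0.614, 0.355, -0.351]
force: [1.3, 1.5, -1.5]
grip_width: 0.0173
grip_force: 30.0
```

```bash
cat > piece.py <<'E'
from h import *
plan()
for n in("scene","side"):
    s=robot.snapshot(n);W=cloud(s);im=cv2.cvtColor(s["image"],cv2.COLOR_RGB2HSV)
    Z=W[...,2]
    m=(Z>.076)&(Z<.084)&(np.hypot(W[...,0]-.532,W[...,1])<.085)&(np.hypot(W[...,0]-.532,W[...,1])>.055)&(im[...,1]<60)
    P=W[m][:,:2];A=np.c_[2*P,np.ones(len(P))]
    from scipy.optimize import least_squares
    f=least_squares(lambda p:np.hypot(*(P-p).T)-.0662,[.532,0],loss="soft_l1",f_scale=.002);print(n,"rim",f.x.round(4),len(P))
    ins=(np.hypot(W[...,0]-.532,W[...,1])<.066)&(Z<.045)&(im[...,1]>110)
    k,l,st,ce=cv2.connectedComponentsWithStats(ins.astype(np.uint8))
    for i in range(1,k):
        if st[i,4]>5:
            p=np.median(W[l==i],0);h=im[l==i].mean(0);q=p-[.532,.001,0];print("  ",st[i,4],p.round(3),"ang",round(np.degrees(np.arctan2(q[1],q[0]))),"hsv",h.round())
E
python3 piece.py
```

```text
clk 10.85 eef [0.4926 0.0036 0.1395] F [ 1.3  1.5 -1.5] grip 0.0173 q [-0.62  0.62  1.69  0.78  1.61 -0.93]
rot [0.004  0.0017 0.0069]
scene rim [ 5.33e-01 -1.00e-04] 246
   315 [0.505 0.033 0.021] ang 130 hsv [ 15. 179. 107.]
side rim [0.5299 0.0023] 60
   9 [0.539 0.05  0.021] ang 82 hsv [ 18. 161. 115.]
```

```bash
python3 - <<'E'
from h import *
s=robot.snapshot("scene");t=robot.snapshot("side")
cv2.imwrite("pics/i.png",np.hstack([cv2.resize(s["image"][110:220,190:300],(400,400),interpolation=3),cv2.resize(t["image"][150:260,160:270],(400,400),interpolation=3)])[:,:,::-1])
E
```

```text
(no output)
```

View pics/i.png

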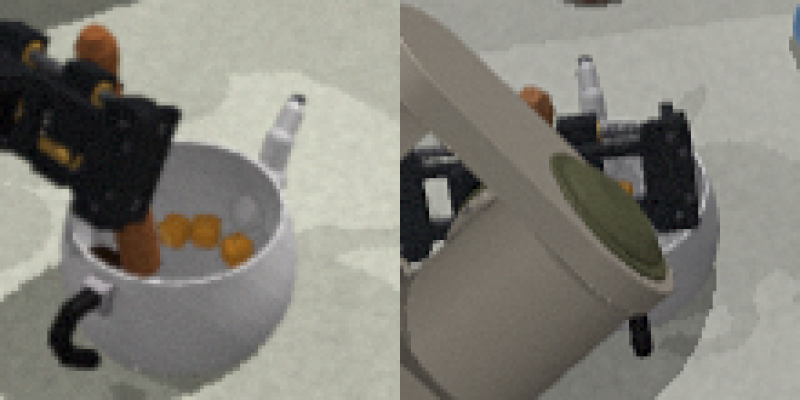

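```bash
python3 - <<'E'
from h import *
s=robot.snapshot("scene");W=cloud(s)
for u,v in((175,230),(207,232),(237,250),(105,254)):
    a,b=190+u*.275,110+v*.275;p=onz(s,a,b,.015);q=p-[.532,.001,0];print(world(s,round(a),round(b)).round(3),p.round(3),np.hypot(*q[:2]).round(3),np.degrees(np.arctan2(q[1],q[0])).round())
for u,v in((97,45),(140,240),(139,262),(143,225)):
    print("stick",world(s,round(190+u*.275),round(110+v*.275)).round(4))
# line fit stick points
im=cv2.cvtColor(s["image"],cv2.COLOR_RGB2HSV)
m=(W[...,2]>.03)&(W[...,2]<.21)&(np.hypot(W[...,0]-.49,W[...,1]+.012)<.06)&(im[...,1]>130)&(im[...,0]<14)
P=W[m]
for z in np.arange(.04,.21,.02):
    k=abs(P[:,2]-z)<.01
    if k.sum()>3:print(round(z,2),k.sum(),np.median(P[k],0).round(4))
E
```

```text
[0.499 0.032 0.021] [0.495 0.036 0.015] 0.051 136.0
[0.516 0.046 0.019] [0.512 0.049 0.015] 0.052 112.0
[0.543 0.044 0.02 ] [0.539 0.049 0.015] 0.049 82.0
[ 0.487 -0.019  0.025] [ 0.478 -0.011  0.015] 0.056 -167.0
stick [ 0.5014 -0.0234  0.2008]
stick [ 0.5065 -0.0075  0.0425]
stick [ 0.504  -0.0064  0.0213]
stick [ 0.5061 -0.0032  0.0518]
0.04 65 [ 0.5046 -0.0082  0.0393]
0.06 17 [ 0.5055 -0.0033  0.054 ]
0.18 10 [ 0.5043 -0.0189  0.1859]
0.2 82 [ 0.4998 -0.0237  0.1997]
```

The scene crop shows the stick leaning about 6° in the grip, with the knob at (97,45) and the foot at (140,265). The sugar lumps at (175,230), (207,232) and (237,250) moved only 5–23°. The foot yielded inward, so I'll re-seat the muddler on the coaster, grip it lower, and stir closer to the wall.

Call:
carry_out:
  deltas:
    - [10,0,18,0,0,0,0]
    - [10,0,36,0,0,0,0]
    - [10,26,36,-15,0,0,0]
    - [10,61,36,-35,0,0,0]
    - [10,104,36,-60,0,0,0]
    - [10,117,36,-37,0,0,0]
    - [10,137,36,-2,0,0,0]
    - [10,157,36,33,0,0,0]
    - [10,177,36,68,0,0,0]
    - [10,197,36,103,0,0,0]
    - [10,217,36,138,0,0,0]
    - [10,237,36,173,0,0,0]

```text
clock: 12.3
eef_pos: [0.527, 0.2741, 0.2579]
tcp_rot: [0.611, 0.614, 0.355, -0.351]
force: [-0.2, -0.3, -1.5]
grip_width: 0.0173
grip_force: 30.0
```

Call:
carry_out:
  deltas:
    - [10,15,0,26,0,0,0]
    - [10,24,0,42,0,0,0]
    - [10,24,0,42,0,0,0]
    - [10,24,0,42,0,0,0]

```text
clock: 12.7
eef_pos: [0.5272, 0.3207, 0.2575]
tcp_rot: [0.611, 0.614, 0.355, -0.351]
force: [-0.1, 1.0, -1.7]
grip_width: 0.0176
grip_force: 30.0
```

```bash
cat > stick.py <<'E'
from h import *
def stick(c):
    s=robot.snapshot("scene");W=cloud(s);im=cv2.cvtColor(s["image"],cv2.COLOR_RGB2HSV);v=np.array([.72,-.69])
    m=(np.hypot(W[...,0]-c[0],W[...,1]-c[1])<.05)&(im[...,1]>110)&(im[...,0]<14)
    P=W[m]
    for z in np.arange(.02,.34,.02):
        k=abs(P[:,2]-z)<.01
        if k.sum()>5:print(round(z,2),k.sum(),(np.median(P[k,:2],0)-.010*v).round(4))
    print("zmin",P[:,2].min().round(4))
E
python3 -c "
from stick import *
plan([.5274,.331,.26],[.5274,.331,.143])
e=robot.get_obs()['eef_pos'];stick((e[0],e[1]-.015))"
```

```text
clk 12.7 eef [0.5272 0.3207 0.2575] F [-0.1  1.  -1.7] grip 0.0176 q [-0.02  0.44  1.6   1.09  1.35 -0.43]
rot [0.003  0.0023 0.0068]
[7, 0, 8]
[-94, -1, 66]
0.02 8 [0.5252 0.3074]
0.12 11 [0.5281 0.3049]
0.14 60 [0.5288 0.3048]
0.16 72 [0.5284 0.3042]
0.18 70 [0.5275 0.3042]
0.2 58 [0.527  0.3046]
0.22 43 [0.5273 0.3035]
0.32 66 [0.5264 0.3045]
zmin 0.002
```

The stick is vertical again with the load off, so the lean was elastic and came from wedging. I'll set it down here and grip about 30 mm lower, which is much stiffer.

Call:
carry_out:
  deltas:
    - [10,3,0,28,0,0,0]
    - [10,-25,0,44,0,0,0]
    - [10,-50,0,59,0,0,0]
    - [10,-70,0,70,0,0,0]
    - [10,-82,0,77,0,0,0]
    - [10,-87,0,80,0,0,0]
    - [10,-87,0,80,0,0,0]
    - [10,-87,0,80,0,0,0]

```text
clock: 13.55
eef_pos: [0.5289, 0.3462, 0.1432]
tcp_rot: [0.611, 0.614, 0.356, -0.35]
force: [0.4, -0.0, -1.3]
grip_width: 0.0176
grip_force: 30.0
```

```bash
python3 -c "
from h import *
plan([.5274,.3465,.1415])"
```

```text
clk 13.55 eef [0.5289 0.3462 0.1432] F [ 0.4 -0.  -1.3] grip 0.0176 q [ 0.03  0.62  1.66  1.18  1.21 -0.64]
rot [0.0049 0.0019 0.0079]
[-1, -2, 1]
```

Call:
carry_out:
  deltas:
    - [10,-2,-1,1,0,0,0]
    - [10,-2,-1,1,0,0,0]
    - [60,-2,-1,1,0,0,0]
    - [60,-2,-1,1,0,0,0]
    - [60,-2,-1,1,0,0,0]
    - [60,-2,-1,1,0,0,0]
    - [60,-2,-1,1,0,0,0]
    - [60,-10,-1,6,0,0,0]
    - [60,-20,-1,12,0,0,0]
    - [60,-26,-1,15,0,0,0]
    - [10,-26,-1,15,0,0,0]
    - [10,-26,-1,15,0,0,0]

```text
clock: 14.75
eef_pos: [0.5277, 0.3463, 0.1121]
tcp_rot: [0.611, 0.614, 0.355, -0.351]
force: [-0.4, 0.5, 0.5]
grip_width: 0.0462
grip_force: 0.0
```

Call:
carry_out:
  deltas:
    - [10,0,0,0,0,0,0]
    - [10,0,0,0,0,0,0]
    - [10,0,0,0,0,0,0]
    - [10,0,0,0,0,0,0]
    - [10,0,0,0,0,0,0]

```text
clock: 15.25
eef_pos: [0.5277, 0.3463, 0.1125]
tcp_rot: [0.611, 0.614, 0.355, -0.351]
force: [-0.1, -0.2, 0.6]
grip_width: 0.0183
grip_force: 29.9
```

```bash
python3 -c "
from stick import *
e=robot.get_obs()['eef_pos']
plan(e+[0,0,.12],[.532,.0185,e[2]+.12])
stick((e[0],e[1]-.015))"
```

```text
clk 15.25 eef [0.5277 0.3463 0.1125] F [-0.1 -0.2  0.6] grip 0.0183 q [ 0.03  0.68  1.67  1.2   1.19 -0.71]
rot [0.004  0.0016 0.007 ]
[104, 1, -60]
[-61, 5, -344]
0.02 65 [0.5296 0.3308]
0.04 58 [0.5296 0.3318]
0.06 42 [0.5259 0.3328]
0.08 8 [0.5281 0.3322]
0.16 33 [0.5278 0.3403]
0.18 51 [0.5276 0.3374]
0.2 75 [0.5253 0.3391]
zmin 0.0027
```

Call:
carry_out:
  deltas:
    - [10,26,0,-15,0,0,0]
    - [10,61,0,-35,0,0,0]
    - [10,104,1,-60,0,0,0]
    - [10,104,1,-60,0,0,0]
    - [10,104,1,-60,0,0,0]

```text
clock: 15.8
eef_pos: [0.5276, 0.3465, 0.2324]
tcp_rot: [0.611, 0.614, 0.356, -0.35]
force: [-0.7, 0.5, -2.0]
grip_width: 0.0183
grip_force: 29.9
```

```bash
python3 -c "
from stick import *
e=robot.get_obs()['eef_pos']
plan([.533,.018,e[2]],[.533,.018,.112])
stick((e[0],e[1]-.015))
s=robot.snapshot('scene');cv2.imwrite('pics/j.png',cv2.resize(s['image'][20:180,250:410],(480,480),interpolation=3)[:,:,::-1])"
```

```text
clk 15.8 eef [0.5276 0.3465 0.2324] F [-0.7  0.5 -2. ] grip 0.0183 q [ 0.03  0.49  1.61  1.12  1.29 -0.46]
rot [0.0043 0.0025 0.008 ]
[-165, 5, -284]
[-269, 4, -224]
0.02 7 [0.5288 0.3318]
0.14 63 [0.5299 0.3319]
0.16 64 [0.53   0.3326]
0.18 70 [0.5292 0.3334]
0.2 32 [0.5259 0.3335]
0.28 30 [0.5278 0.3404]
0.3 64 [0.5273 0.3375]
0.32 91 [0.5257 0.3388]
zmin 0.002
```

View pics/j.png

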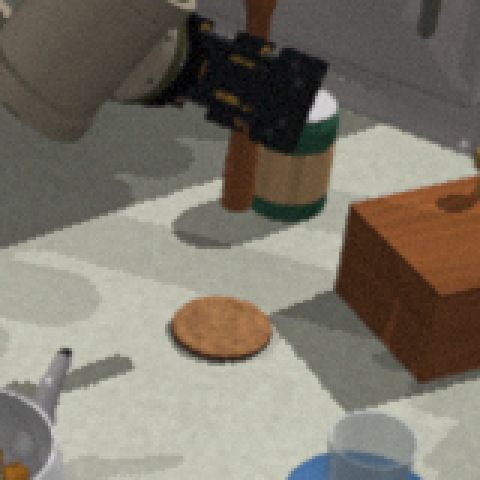

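The stick hangs nearly vertical (about 2°), with the coaster empty at (220,325). Carrying it to the pot.

Call:
carry_out:
  deltas:
    - [10,-15,1,-26,0,0,0]
    - [10,-35,2,-61,0,0,0]
    - [10,-57,3,-98,0,0,0]
    - [10,-80,4,-138,0,0,0]
    - [10,-102,5,-177,0,0,0]
    - [10,-124,5,-215,0,0,0]
    - [10,-145,5,-252,0,0,0]
    - [10,-158,5,-274,0,0,0]
    - [10,-165,5,-286,0,0,0]
    - [10,-165,5,-286,0,0,0]
    - [10,-165,5,-286,0,0,0]
    - [10,-165,5,-286,0,0,0]

```text
clock: 17.1
eef_pos: [0.5325, 0.0178, 0.233]
tcp_rot: [0.611, 0.614, 0.355, -0.351]
force: [0.6, 0.1, -1.5]
grip_width: 0.0183
grip_force: 29.9
```

```bash
cat > piece2.py <<'E'
from h import *
s=robot.snapshot("scene");W=cloud(s);im=cv2.cvtColor(s["image"],cv2.COLOR_RGB2HSV)
ins=(np.hypot(W[...,0]-.532,W[...,1])<.066)&(W[...,2]<.033)&(im[...,1]>110)
k,l,st,ce=cv2.connectedComponentsWithStats(ins.astype(np.uint8))
for i in range(1,k):
    if st[i,4]>8:
        p=np.median(W[l==i],0);q=p-[.5325,.001,0];print(st[i,4],p.round(3),"r",np.hypot(*q[:2]).round(3),"ang",round(np.degrees(np.arctan2(q[1],q[0]))),im[l==i].mean(0).round())
E
python3 -c "
from stick import *
plan([.533,.0165,.235],[.533,.0165,.111])
stick((.533,.001))
import piece2"
```

```text
clk 17.1 eef [0.5325 0.0178 0.233 ] F [ 0.6  0.1 -1.5] grip 0.0183 q [-0.56  0.53  1.53  0.84  1.74 -0.72]
rot [0.0021 0.0014 0.0072]
[1, 0, -2]
[-106, 0, 60]
0.14 75 [0.536  0.0049]
0.16 50 [0.5372 0.0042]
0.26 18 [0.5351 0.0156]
0.28 67 [0.5329 0.0116]
0.3 81 [0.5339 0.0088]
0.32 129 [0.5322 0.011 ]
zmin 0.1299
191 [0.512 0.043 0.019] r 0.047 ang 116 [ 16. 188. 127.]
```

Call:
carry_out:
  deltas:
    - [10,-15,-1,6,0,0,0]
    - [10,-38,-1,19,0,0,0]
    - [10,-60,-1,32,0,0,0]
    - [10,-80,-1,43,0,0,0]
    - [10,-96,-1,52,0,0,0]
    - [10,-103,-1,56,0,0,0]
    - [10,-106,-1,58,0,0,0]
    - [10,-106,-1,58,0,0,0]

```text
clock: 18.0
eef_pos: [0.5327, 0.0135, 0.1123]
tcp_rot: [0.611, 0.614, 0.355, -0.351]
force: [0.5, 0.1, -1.5]
grip_width: 0.0177
grip_force: 29.9
```

```bash
cat > arc.py <<'E'
from h import *
import sys
r,a0,a1,st=float(sys.argv[1]),*map(int,sys.argv[2:5]);C=[.531,.0153]
print("rad now",(np.array(robot.get_obs()["eef_pos"][:2])-C).round(4))
plan(*[[C[0]+r*np.cos(np.radians(a)),C[1]+r*np.sin(np.radians(a)),.1105] for a in range(a0,a1+1,st)])
E
python3 arc.py .0445 0 66 6
```

```text
rad now [ 0.0017 -0.0018]
clk 18.0 eef [0.5327 0.0135 0.1123] F [ 0.5  0.1 -1.5] grip 0.0177 q [-0.57  0.72  1.59  0.82  1.58 -0.9 ]
rot [0.0037 0.0017 0.0068]
[-1, 43, 3]
[1, 43, 7]
[4, 42, 11]
[6, 41, 14]
[8, 39, 18]
[10, 37, 22]
[12, 34, 25]
[14, 31, 28]
[16, 28, 31]
[17, 24, 34]
[19, 21, 36]
[20, 16, 38]
```

Call:
carry_out:
  deltas:
    - [10,-1,15,1,0,0,0]
    - [10,-1,30,2,0,0,0]
    - [10,-1,43,3,0,0,0]
    - [10,1,43,7,0,0,0]
    - [10,4,42,11,0,0,0]
    - [10,6,41,14,0,0,0]
    - [10,8,39,18,0,0,0]
    - [10,10,37,22,0,0,0]
    - [10,12,34,25,0,0,0]
    - [10,14,31,28,0,0,0]
    - [10,16,28,31,0,0,0]
    - [10,17,24,34,0,0,0]

```text
clock: 19.2
eef_pos: [0.5565, 0.0517, 0.1102]
tcp_rot: [0.611, 0.614, 0.355, -0.35]
force: [-0.2, -0.0, -1.7]
grip_width: 0.0186
grip_force: 29.9
```

```bash
python3 arc.py .0445 60 126 6; python3 -c "
from stick import *
import piece2
e=robot.get_obs()['eef_pos'];stick((e[0],e[1]-.014))"
```

```text
rad now [0.0255 0.0364]
clk 19.2 eef [0.5565 0.0517 0.1102] F [-0.2 -0.  -1.7] grip 0.0186 q [-0.49  0.74  1.56  0.87  1.54 -0.85]
rot [0.0039 0.002  0.007 ]
[1, -3, 2]
[2, -7, 4]
[3, -12, 5]
[4, -16, 6]
[4, -21, 7]
[5, -25, 7]
[4, -30, 7]
[4, -35, 6]
[4, -39, 5]
[3, -44, 3]
[2, -48, 2]
[0, -52, -1]
78 [0.499 0.035 0.015] r 0.048 ang 134 [ 17. 190. 127.]
0.14 21 [0.5573 0.0473]
0.16 53 [0.5559 0.0442]
0.18 54 [0.5574 0.0433]
0.2 96 [0.5554 0.046 ]
zmin 0.1263
```

Next is the half circle past the sugar lumps, checking forces partway.

Call:
carry_out:
  deltas:
    - [10,1,-3,2,0,0,0]
    - [10,2,-7,4,0,0,0]
    - [10,3,-12,5,0,0,0]
    - [10,4,-16,6,0,0,0]
    - [10,4,-21,7,0,0,0]
    - [10,5,-25,7,0,0,0]

```text
clock: 19.9
eef_pos: [0.5313, 0.0599, 0.1107]
tcp_rot: [0.611, 0.614, 0.355, -0.351]
force: [1.5, -0.9, -0.8]
grip_width: 0.0182
grip_force: 29.8
```

```bash
python3 arc.py .0445 96 162 6; python3 -c "
from stick import *
import piece2
e=robot.get_obs()['eef_pos'];stick((e[0],e[1]-.014))"
```

```text
rad now [0.0003 0.0446]
clk 19.9 eef [0.5313 0.0599 0.1107] F [ 1.5 -0.9 -0.8] grip 0.0182 q [-0.5   0.69  1.64  0.87  1.52 -0.89]
rot [0.004  0.002  0.0067]
[0, -5, 0]
[-1, -10, -1]
[-1, -14, -2]
[-2, -18, -3]
[-3, -23, -5]
[-4, -26, -7]
[-6, -30, -10]
[-7, -33, -13]
[-9, -36, -16]
[-11, -39, -19]
[-13, -41, -23]
[-15, -43, -27]
204 [0.497 0.034 0.019] r 0.049 ang 138 [ 16. 183. 118.]
0.02 34 [0.5331 0.0437]
0.14 18 [0.5332 0.0559]
0.16 54 [0.5309 0.052 ]
0.18 55 [0.5328 0.0515]
0.2 95 [0.5301 0.0551]
zmin 0.0098
```

Call:
carry_out:
  deltas:
    - [10,0,-5,0,0,0,0]
    - [10,-1,-10,-1,0,0,0]
    - [10,-1,-14,-2,0,0,0]
    - [10,-2,-18,-3,0,0,0]
    - [10,-3,-23,-5,0,0,0]
    - [10,-4,-26,-7,0,0,0]

```text
clock: 20.6
eef_pos: [0.5058, 0.0515, 0.1108]
tcp_rot: [0.611, 0.614, 0.356, -0.35]
force: [4.5, -0.7, -1.0]
grip_width: 0.0183
grip_force: 30.1
```

```bash
python3 arc.py .0445 132 198 6; python3 -c "
from stick import *
import piece2
e=robot.get_obs()['eef_pos'];stick((e[0],e[1]-.014))
t=robot.snapshot('scene')
cv2.imwrite('pics/k.png',cv2.resize(t['image'][90:220,180:310],(520,520),interpolation=3)[:,:,::-1])"
```

```text
rad now [-0.0252  0.0362]
clk 20.6 eef [0.5058 0.0515 0.1108] F [ 4.5 -0.7 -1. ] grip 0.0183 q [-0.53  0.66  1.71  0.85  1.51 -0.94]
rot [0.0054 0.0021 0.0076]
[-2, -5, -3]
[-3, -8, -5]
[-5, -11, -9]
[-7, -13, -12]
[-9, -15, -16]
[-11, -17, -19]
[-14, -18, -23]
[-16, -19, -27]
[-18, -19, -31]
[-21, -19, -35]
[-23, -18, -39]
[-25, -17, -43]
219 [0.487 0.016 0.019] r 0.048 ang 162 [ 15. 182. 121.]
0.02 54 [0.5111 0.0373]
0.14 25 [0.5081 0.0462]
0.16 53 [0.5053 0.044 ]
0.18 58 [0.5067 0.0433]
0.2 87 [0.504  0.0456]
zmin 0.0106
```

View pics/k.png

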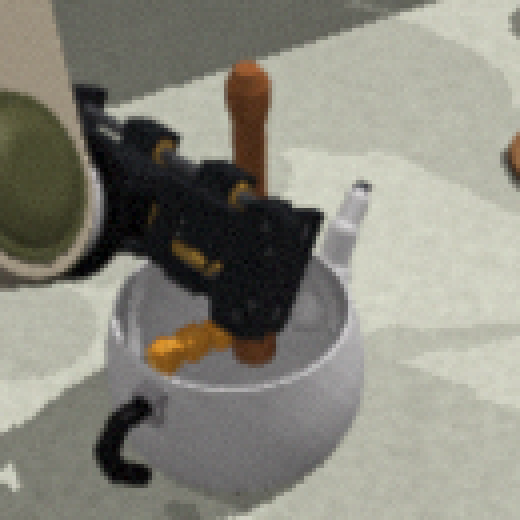

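The scene crop shows all three sugar lumps bunched ahead of the foot: lumps at (165,350)–(215,335), foot at (255,350). They are now being carried, but the x force is 4.5 N, so I'll check whether the pot has moved.

```bash
python3 piece.py | grep -E "rim|clk"
```

```text
clk 20.75 eef [0.5059 0.0516 0.1108] F [ 1.7  0.2 -0.5] grip 0.0183 q [-0.53  0.66  1.71  0.85  1.51 -0.94]
scene rim [5.316e-01 2.000e-04] 222
side rim [0.5284 0.0023] 18
```

```bash
sed -i 's/C=\[.531,.0153\]/C=[.530,.0153]/' arc.py; python3 arc.py .044 130 174 4
```

```text
rad now [-0.0241  0.0365]
clk 20.85 eef [0.5059 0.0518 0.1107] F [ 3.4  0.  -0.6] grip 0.0183 q [-0.53  0.66  1.71  0.85  1.51 -0.93]
rot [0.0043 0.002  0.0071]
[-2, -4, -2]
[-3, -6, -4]
[-4, -9, -6]
[-5, -11, -8]
[-6, -12, -10]
[-7, -14, -12]
[-9, -15, -15]
[-10, -17, -17]
[-12, -18, -20]
[-13, -19, -22]
[-15, -19, -25]
[-16, -20, -28]
```

Call:
carry_out:
  deltas:
    - [10,-2,-3,-3,0,0,0]
    - [10,-3,-5,-5,0,0,0]
    - [10,-4,-7,-7,0,0,0]
    - [10,-5,-9,-9,0,0,0]
    - [10,-6,-11,-11,0,0,0]
    - [10,-7,-13,-13,0,0,0]
    - [10,-9,-15,-15,0,0,0]
    - [10,-10,-16,-17,0,0,0]
    - [10,-12,-17,-20,0,0,0]
    - [10,-13,-18,-22,0,0,0]
    - [10,-15,-19,-25,0,0,0]
    - [10,-16,-19,-28,0,0,0]

```text
clock: 22.05
eef_pos: [0.4864, 0.0193, 0.1106]
tcp_rot: [0.611, 0.614, 0.355, -0.351]
force: [-0.0, 1.0, -1.2]
grip_width: 0.0181
grip_force: 30.0
```

```bash
cat > chk.py <<'E'
from stick import *
import piece2
e=robot.get_obs()['eef_pos'];stick((e[0],e[1]-.014))
W=cloud(piece2.s);Z=W[...,2];d=np.hypot(W[...,0]-.532,W[...,1])
from scipy.optimize import least_squares
P=W[(Z>.0765)&(Z<.0835)&(d<.085)&(d>.05)&(piece2.im[...,1]<60)][:,:2]
print("rim",least_squares(lambda p:np.hypot(*(P-p).T)-.0662,[.532,0],loss="soft_l1",f_scale=.002).x.round(4),len(P))
E
python3 arc.py .044 178 222 4;python3 chk.py
```

```text
rad now [-0.0436  0.004 ]
clk 22.05 eef [0.4864 0.0193 0.1106] F [-0.   1.  -1.2] grip 0.0181 q [-0.61  0.65  1.73  0.79  1.54 -0.98]
rot [0.0033 0.0018 0.0063]
[-1, 0, -2]
[-3, 0, -5]
[-4, 0, -7]
[-6, 0, -10]
[-7, 1, -13]
[-9, 2, -15]
[-10, 3, -18]
[-12, 4, -20]
[-13, 5, -22]
[-14, 7, -25]
[-16, 9, -27]
[-17, 11, -29]
78 [ 0.496 -0.002  0.019] r 0.037 ang -175 [ 13. 168.  97.]
0.02 47 [0.492  0.0068]
0.12 6 [0.4884 0.0168]
0.14 34 [0.4877 0.0135]
0.16 58 [0.4867 0.0121]
0.18 55 [0.4886 0.0112]
0.2 93 [0.4854 0.0136]
zmin 0.0076
rim [0.5224 0.0007] 203
```

```bash
cat > pot.py <<'E'
from h import *
import pickle
def feat(s):
    W=cloud(s);Z=W[...,2];im=s["image"].astype(int)
    x,y=W[...,0],W[...,1]
    sp=(abs(x-.53)<.06)&(y>.08)&(y<.15)&(Z>.06)&(Z<.1)
    hd=(abs(x-.53)<.06)&(y<-.07)&(y>-.14)&(Z>.02)&(Z<.1)
    near=(Z>.02)&(Z<.075)&(abs(y)<.02)&(x>.56)&(x<.63)
    return [ (np.mean(W[m],0).round(4).tolist(),int(m.sum())) if m.sum()>3 else None for m in(sp,hd,near)]
S0=pickle.load(open("s0.pkl","rb"))
c2=pickle.load(open("c2.pkl","rb"))
print("s0",feat(S0["scene"]),feat(S0["side"]));
print("c2",feat(c2[0]),feat(c2[1]));print("now",feat(robot.snapshot("scene")),feat(robot.snapshot("side")))
E
python3 pot.py
```

```text
s0 [([0.5239, 0.1102, 0.0733], 119), ([0.543, -0.0894, 0.0543], 304), ([0.6031, -0.002, 0.0507], 246)] [([0.519, 0.1117, 0.0732], 84), ([0.5365, -0.091, 0.0623], 152), ([0.6002, -0.008, 0.0569], 27)]
c2 [([0.5238, 0.1106, 0.0734], 117), ([0.543, -0.0888, 0.0537], 313), ([0.6032, -0.0021, 0.0504], 245)] [None, ([0.5365, -0.0912, 0.0628], 151), ([0.6002, -0.0077, 0.0571], 26)]
now [([0.4993, 0.1087, 0.0732], 110), ([0.5418, -0.0883, 0.0557], 276), ([0.5926, -0.002, 0.0511], 247)] [([0.4944, 0.11, 0.0737], 87), ([0.5436, -0.1053, 0.0554], 52), ([0.5894, -0.0087, 0.0565], 35)]
```

Call:
carry_out:
  deltas:
    - [10,-1,12,-2,0,0,0]
    - [10,-2,24,-4,0,0,0]
    - [10,-3,33,-4,0,0,0]
    - [10,23,33,-19,0,0,0]
    - [10,58,33,-39,0,0,0]
    - [10,100,33,-62,0,0,0]
    - [10,116,33,-34,0,0,0]
    - [10,136,33,0,0,0,0]
    - [10,156,33,34,0,0,0]
    - [10,176,33,68,0,0,0]

```text
clock: 23.25
eef_pos: [0.5182, 0.1684, 0.2289]
tcp_rot: [0.611, 0.614, 0.355, -0.351]
force: [1.1, 0.9, -1.6]
grip_width: 0.0182
grip_force: 30.0
```

```bash
cat > loc.py <<'E'
from h import *
import sys
C=np.array([float(sys.argv[1]),float(sys.argv[2])])
for n in("scene","side"):
    s=robot.snapshot(n);W=cloud(s);Z=W[...,2];im=cv2.cvtColor(s["image"],cv2.COLOR_RGB2HSV)
    d=np.hypot(W[...,0]-C[0],W[...,1]-C[1])
    P=W[(Z>.0765)&(Z<.0835)&(d<.085)&(d>.05)&(im[...,1]<60)][:,:2]
    from scipy.optimize import least_squares
    c=least_squares(lambda p:np.hypot(*(P-p).T)-.0662,C,loss="soft_l1",f_scale=.002).x
    print(n,"rim",c.round(4),len(P))
    ins=(d<.066)&(Z<.045)&(im[...,1]>90)
    for nm,m in(("sug",ins&(im[...,2]>80)&(im[...,1]>140)),("lime",ins&(im[...,2]<=80))):
        k,l,st,ce=cv2.connectedComponentsWithStats(m.astype(np.uint8))
        for i in range(1,k):
            if st[i,4]>9:
                q=W[l==i];p=np.median(q,0);e=p[:2]-c
                print("  ",nm,st[i,4],p.round(3),"r",np.hypot(*e).round(3),"ang",round(np.degrees(np.arctan2(e[1],e[0]))),"span",np.round(np.ptp(q[:,:2],axis=0),3), "hsv",im[l==i].mean(0).round())
E
python3 loc.py .522 .001; python3 -c "
import pickle,h
h.plan()"; python3 pot.py | tail -1
python3 - <<'E'
from h import *
s=robot.snapshot("scene");im=cv2.cvtColor(s["image"],cv2.COLOR_RGB2HSV);W=cloud(s)
E
```

```text
scene rim [0.5228 0.0007] 264
   sug 134 [0.475 0.006 0.02 ] r 0.048 ang 174 span [0.022 0.053] hsv [ 16. 196. 120.]
side rim [0.5195 0.0024] 211
   sug 53 [0.472 0.019 0.02 ] r 0.051 ang 161 span [0.019 0.031] hsv [ 18. 173. 112.]
clk 23.35 eef [0.517  0.1706 0.229 ] F [-0.1 -0.5 -1.5] grip 0.0181 q [-0.31  0.45  1.68  0.97  1.53 -0.64]
rot [-0.0017  0.0011  0.0081]
now [([0.4991, 0.109, 0.0734], 108), ([0.5422, -0.0886, 0.0554], 270), ([0.5928, -0.0019, 0.05], 249)] [([0.4949, 0.108, 0.0719], 78), ([0.5379, -0.0906, 0.0618], 151), ([0.5894, -0.0083, 0.0562], 35)]
```

The pot has slid about 10 mm in −x. The sugar lumps now lie at about 148°, 174° and 200°, with the limes ahead of them. I'll continue gently: re-centre on the pot's new position and push in short push-and-release taps so nothing wedges.

```bash
python3 - <<'E'
from h import *
C=np.array([.5198,.0142]);p=lambda r,a,z=.1107:[C[0]+r*np.cos(np.radians(a)),C[1]+r*np.sin(np.radians(a)),z]
plan(p(0,0,.229),p(0,0),p(.022,75),p(.044,75),p(.044,84),p(.044,93),p(.044,102),p(.044,110))
E
```

```text
clk 23.5 eef [0.5186 0.1665 0.2289] F [-0.7 -0.2 -1.6] grip 0.018 q [-0.32  0.45  1.68  0.97  1.53 -0.64]
rot [0.0031 0.002  0.0065]
[-76, 1, -132]
[-179, 0, -72]
[-168, 6, -54]
[-157, 12, -36]
[-157, 5, -35]
[-157, -2, -34]
[-157, -9, -35]
[-158, -15, -37]
```

Call:
carry_out:
  deltas:
    - [10,-20,0,-35,0,0,0]
    - [10,-45,0,-78,0,0,0]
    - [10,-66,1,-115,0,0,0]
    - [10,-76,1,-132,0,0,0]
    - [10,-76,1,-132,0,0,0]
    - [10,-95,1,-121,0,0,0]
    - [10,-125,0,-103,0,0,0]
    - [10,-155,0,-86,0,0,0]
    - [10,-172,0,-76,0,0,0]
    - [10,-179,0,-72,0,0,0]
    - [10,-168,6,-54,0,0,0]
    - [10,-157,12,-36,0,0,0]

```text
clock: 24.7
eef_pos: [0.5322, 0.0571, 0.1119]
tcp_rot: [0.612, 0.614, 0.356, -0.35]
force: [-0.2, -0.3, -2.7]
grip_width: 0.0183
grip_force: 30.0
```

```bash
cat > tap.py <<'E'
from h import *
import sys
r,a0,n,fw,bk=map(float,sys.argv[1:6]);C=np.array([float(sys.argv[6]),float(sys.argv[7])]) if len(sys.argv)>6 else np.array([.5198,.0142])
e=robot.get_obs()["eef_pos"][:2]-C;print("now r %.4f ang %.0f"%(np.hypot(*e),np.degrees(np.arctan2(e[1],e[0]))%360))
L=[];a=a0
for i in range(int(n)//2):
    L+=[a+fw,a+fw-bk];a=a+fw-bk
L=L or [a0]
plan(*[[C[0]+r*np.cos(np.radians(t)),C[1]+r*np.sin(np.radians(t)),.1107] for t in L]);print("end",L[-1])
E
python3 tap.py .044 90 12 9 3
```

```text
now r 0.0447 ang 74
clk 24.7 eef [0.5322 0.0571 0.1119] F [-0.2 -0.3 -2.7] grip 0.0183 q [-0.5   0.69  1.64  0.87  1.52 -0.89]
rot [0.0051 0.0018 0.0065]
[-1, -19, 1]
[-1, -17, 1]
[-1, -24, 0]
[-1, -22, 1]
[-2, -28, -1]
[-1, -26, 0]
[-3, -32, -3]
[-2, -30, -2]
[-4, -36, -5]
[-3, -34, -4]
[-5, -40, -7]
[-4, -38, -6]
end 126.0
```

Call:
carry_out:
  deltas:
    - [10,0,-7,1,0,0,0]
    - [10,-1,-14,1,0,0,0]
    - [10,-1,-20,1,0,0,0]
    - [10,-1,-24,0,0,0,0]
    - [10,-2,-28,-1,0,0,0]
    - [10,-1,-26,0,0,0,0]
    - [10,-3,-32,-3,0,0,0]
    - [10,-2,-30,-2,0,0,0]
    - [10,-4,-36,-5,0,0,0]
    - [10,-3,-34,-4,0,0,0]
    - [10,-5,-40,-7,0,0,0]
    - [10,-4,-38,-6,0,0,0]

```text
clock: 25.9
eef_pos: [0.4932, 0.0494, 0.1106]
tcp_rot: [0.612, 0.614, 0.355, -0.351]
force: [0.5, -0.4, -1.6]
grip_width: 0.0181
grip_force: 30.0
```

```bash
python3 tap.py .044 126 12 9 3; python3 chk.py; python3 pot.py|tail -1
```

```text
now r 0.0441 ang 127
clk 25.9 eef [0.4932 0.0494 0.1106] F [ 0.5 -0.4 -1.6] grip 0.0181 q [-0.55  0.64  1.75  0.83  1.51 -0.96]
rot [0.0039 0.0017 0.006 ]
[-2, -5, -4]
[-1, -3, -2]
[-4, -8, -7]
[-3, -6, -5]
[-5, -10, -10]
[-5, -9, -8]
[-7, -13, -13]
[-6, -12, -11]
[-10, -15, -17]
[-8, -14, -15]
[-12, -16, -21]
[-11, -15, -19]
end 162.0
110 [0.475 0.006 0.019] r 0.057 ang 175 [ 16. 192. 128.]
55 [0.504 0.029 0.019] r 0.04 ang 135 [ 12. 161.  75.]
0.02 50 [0.4984 0.0354]
0.14 24 [0.4957 0.0463]
0.16 57 [0.4941 0.0431]
0.18 56 [0.4963 0.0418]
0.2 94 [0.4934 0.0439]
zmin 0.0069
rim [0.5226 0.0007] 201
now [([0.4994, 0.1089, 0.0737], 106), ([0.5419, -0.0888, 0.0561], 265), ([0.5926, -0.0018, 0.0499], 252)] [([0.4977, 0.1151, 0.0775], 20), ([0.5372, -0.0899, 0.0605], 155), ([0.5893, -0.0091, 0.0563], 35)]
```

Pot still and forces low. Continuing the taps.

Call:
carry_out:
  deltas:
    - [10,-2,-5,-4,0,0,0]
    - [10,-1,-3,-2,0,0,0]
    - [10,-4,-8,-7,0,0,0]
    - [10,-3,-6,-5,0,0,0]
    - [10,-5,-10,-10,0,0,0]
    - [10,-5,-9,-8,0,0,0]
    - [10,-7,-13,-13,0,0,0]
    - [10,-6,-12,-11,0,0,0]
    - [10,-10,-15,-17,0,0,0]

```text
clock: 27.0
eef_pos: [0.4787, 0.0303, 0.1106]
tcp_rot: [0.611, 0.614, 0.355, -0.351]
force: [2.4, 1.6, -0.5]
grip_width: 0.018
grip_force: 30.3
```

```bash
python3 tap.py .044 150 12 9 3; python3 chk.py; python3 pot.py|tail -1
```

```text
now r 0.0441 ang 159
clk 27.0 eef [0.4787 0.0303 0.1106] F [ 2.4  1.6 -0.5] grip 0.018 q [-0.6   0.63  1.77  0.8   1.53 -0.99]
rot [0.0035 0.0015 0.0075]
[0, 0, 0]
[1, 1, 2]
[-2, -1, -4]
[-1, -1, -2]
[-4, -2, -8]
[-3, -2, -6]
[-7, -3, -12]
[-6, -3, -10]
[-9, -3, -16]
[-8, -3, -14]
[-11, -2, -20]
[-10, -3, -18]
end 186.0
107 [0.478 0.006 0.02 ] r 0.055 ang 175 [ 14. 179. 103.]
0.02 52 [0.485  0.0194]
0.14 32 [0.4806 0.0237]
0.16 53 [0.479  0.0207]
0.18 52 [0.4797 0.0205]
0.2 94 [0.4772 0.0217]
zmin 0.0062
rim [0.5224 0.0007] 207
now [([0.4993, 0.1087, 0.0737], 110), ([0.5417, -0.0886, 0.0558], 271), ([0.5926, -0.002, 0.051], 253)] [([0.4943, 0.1102, 0.0735], 86), ([0.5408, -0.0987, 0.0596], 97), ([0.5894, -0.0082, 0.0564], 33)]
```

Call:
carry_out:
  deltas:
    - [10,1,2,2,0,0,0]
    - [10,-2,-1,-4,0,0,0]
    - [10,-1,0,-2,0,0,0]
    - [10,-4,-2,-8,0,0,0]
    - [10,-3,-1,-5,0,0,0]
    - [10,-7,-2,-12,0,0,0]
    - [10,-6,-2,-9,0,0,0]
    - [10,-9,-2,-16,0,0,0]
    - [10,-8,-2,-13,0,0,0]
    - [10,-11,-2,-20,0,0,0]
    - [10,-9,-2,-17,0,0,0]

```text
clock: 28.3
eef_pos: [0.4769, 0.0098, 0.1111]
tcp_rot: [0.612, 0.614, 0.355, -0.35]
force: [2.1, 0.2, -1.6]
grip_width: 0.0183
grip_force: 30.0
```

```bash
python3 tap.py .044 184 12 9 3; python3 chk.py; python3 pot.py|tail -1
```

```text
now r 0.0431 ang 186
clk 28.3 eef [0.4769 0.0098 0.1111] F [ 2.1  0.2 -1.6] grip 0.0183 q [-0.63  0.64  1.75  0.78  1.55 -1.  ]
rot [0.0047 0.0024 0.0066]
[-3, 0, -5]
[-2, 0, -3]
[-5, 1, -8]
[-4, 1, -6]
[-8, 3, -12]
[-6, 2, -10]
[-10, 5, -16]
[-9, 4, -14]
[-12, 8, -19]
[-11, 6, -17]
[-13, 11, -22]
[-12, 9, -20]
end 220.0
51 [ 0.491 -0.002  0.02 ] r 0.041 ang -176 [ 12. 164.  83.]
0.02 46 [0.484  0.0067]
0.04 7 [0.4839 0.0173]
0.14 29 [0.4784 0.0049]
0.16 58 [0.477  0.0015]
0.18 54 [ 0.4777 -0.0013]
0.2 98 [ 4.746e-01 -2.000e-04]
zmin 0.0108
rim [ 0.5181 -0.0022] 200
now [([0.4871, 0.1043, 0.0734], 109), ([0.5349, -0.0849, 0.0547], 364), ([0.5881, -0.0015, 0.0505], 247)] [([0.4827, 0.1055, 0.0733], 87), ([0.5453, -0.1003, 0.0606], 76), ([0.5846, -0.0077, 0.0615], 26)]
```

The pot crept again, to about −15 mm in total. I'll lift out and look at where the pieces are before going on.

Call:
carry_out:
  deltas:
    - [10,2,10,3,0,0,0]
    - [10,2,25,3,0,0,0]
    - [10,2,40,3,0,0,0]
    - [10,28,42,-12,0,0,0]
    - [10,63,42,-32,0,0,0]
    - [10,105,42,-55,0,0,0]
    - [10,121,42,-27,0,0,0]
    - [10,141,42,7,0,0,0]
    - [10,161,42,41,0,0,0]
    - [10,181,42,75,0,0,0]

```text
clock: 29.5
eef_pos: [0.5177, 0.1682, 0.2305]
tcp_rot: [0.611, 0.614, 0.355, -0.351]
force: [1.6, 0.8, -0.9]
grip_width: 0.018
grip_force: 29.9
```

```bash
cat > loc2.py <<'E'
from h import *
import sys
# coarse top-view map of pieces relative to pot centre from both cameras; S sugar, L lime
C=np.array([float(sys.argv[1]),float(sys.argv[2])])
G={}
for n in("scene","side"):
    s=robot.snapshot(n);W=cloud(s);Z=W[...,2];im=cv2.cvtColor(s["image"],cv2.COLOR_RGB2HSV)
    off=np.array([0,0]) if n=="scene" else np.array([.003,-.0015])
    d=np.hypot(W[...,0]+off[0]-C[0],W[...,1]+off[1]-C[1])
    m=(d<.064)&(Z<.04)&(Z>.0)&(im[...,1]>60)&(im[...,2]<200)
    for v,u in zip(*np.where(m)):
        h=im[v,u];q=W[v,u,:2]+off-C;t='S' if h[1]>140 and h[2]>70 else ('L' if h[2]<80 else '?')
        G.setdefault((int(q[1]//.005),int(q[0]//.005)),[]).append(t)
for y in range(13,-14,-1):
    print("%4d "%(y*5),"".join((max(set(G[(y,x)]),key=G[(y,x)].count) if (y,x) in G else ('.' if np.hypot(x+.5,y+.5)<12.5 else ' ')) for x in range(-13,13)))
E
python3 loc.py .518 -.001;python3 loc2.py .518 -.001; python3 pot.py|tail -1
```

```text
scene rim [ 0.5179 -0.0021] 271
   sug 53 [ 0.469 -0.012  0.021] r 0.05 ang -169 span [0.019 0.023] hsv [ 17. 192. 121.]
side rim [ 5.151e-01 -2.000e-04] 206
  65                            
  60                            
  55          ..........        
  50        ..............      
  45       ................     
  40      ..................    
  35     ....................   
  30    ......................  
  25    ......................  
  20   ........................ 
  15   ........................ 
  10   ?....................... 
   5   .?...................... 
   0   ..S..................... 
  -5  SS??S.................... 
 -10  S.SSS.................... 
 -15   SSSS.................... 
 -20   ?SS?.................... 
 -25   .??..................... 
 -30    ......................  
 -35    ......................  
 -40     ....................   
 -45      ..................    
 -50       ................     
 -55        ..............      
 -60          ..........        
 -65                            
now [([0.4878, 0.1033, 0.0731], 112), ([0.5351, -0.0852, 0.0544], 362), ([0.5883, -0.0019, 0.0502], 239)] [([0.4828, 0.1046, 0.073], 82), ([0.5277, -0.0828, 0.0537], 267), ([0.5846, -0.0088, 0.0612], 29)]
```

```bash
python3 - <<'E'
from h import *
C=np.array([.515,.0114]);p=lambda r,a,z=.1107:[C[0]+r*np.cos(np.radians(a)),C[1]+r*np.sin(np.radians(a)),z]
plan(p(0,0,.229),p(0,0),p(.022,120),p(.042,120),p(.046,120),p(.046,130),p(.046,140))
E
```

```text
clk 29.8 eef [0.5181 0.1658 0.2304] F [-0.4 -0.  -1.4] grip 0.0179 q [-0.32  0.45  1.68  0.97  1.53 -0.64]
rot [0.0041 0.002  0.0064]
[-79, -3, -133]
[-181, -4, -73]
[-171, -15, -57]
[-163, -25, -42]
[-161, -27, -39]
[-163, -34, -43]
[-166, -39, -48]
```

Call:
carry_out:
  deltas:
    - [10,-20,0,-35,0,0,0]
    - [10,-45,-1,-78,0,0,0]
    - [10,-68,-2,-116,0,0,0]
    - [10,-79,-3,-133,0,0,0]
    - [10,-79,-3,-133,0,0,0]
    - [10,-100,-4,-121,0,0,0]
    - [10,-130,-4,-103,0,0,0]
    - [10,-158,-4,-87,0,0,0]
    - [10,-175,-4,-77,0,0,0]
    - [10,-181,-4,-73,0,0,0]
    - [10,-171,-15,-57,0,0,0]
    - [10,-163,-25,-42,0,0,0]

```text
clock: 31.0
eef_pos: [0.4937, 0.0488, 0.1108]
tcp_rot: [0.611, 0.614, 0.356, -0.35]
force: [-0.1, -2.5, -1.1]
grip_width: 0.0185
grip_force: 29.6
```

```bash
python3 chk.py; python3 tap.py .046 136 12 9 3 .515 .0114
```

```text
50 [0.507 0.034 0.019] r 0.042 ang 127 [ 12. 162.  74.]
34 [ 0.472 -0.01   0.019] r 0.062 ang -169 [ 17. 188. 142.]
0.02 42 [0.4974 0.0414]
0.14 20 [0.4944 0.0464]
0.16 49 [0.4923 0.0421]
0.18 56 [0.4934 0.041 ]
0.2 93 [0.4904 0.0427]
zmin 0.0089
rim [ 0.518  -0.0021] 204
now r 0.0442 ang 120
clk 31.1 eef [0.493  0.0497 0.111 ] F [-0.8 -0.1 -0.8] grip 0.0183 q [-0.55  0.64  1.75  0.83  1.51 -0.96]
rot [0.0023 0.0016 0.0072]
[-6, -16, -10]
[-5, -14, -9]
[-8, -18, -14]
[-7, -17, -12]
[-10, -20, -17]
[-9, -19, -16]
[-13, -22, -21]
[-11, -21, -19]
[-15, -23, -25]
[-14, -23, -23]
[-17, -24, -30]
[-16, -24, -27]
end 172.0
```

```bash
python3 tap.py .0455 130 12 9 3 .5137 .0065; python3 tap.py .0455 160 0 9 3 .5137 .0065 | tail -2
```

```text
now r 0.0479 ang 116
clk 31.1 eef [0.493  0.0497 0.111 ] F [-0.8 -0.1 -0.8] grip 0.0183 q [-0.55  0.64  1.75  0.83  1.51 -0.96]
rot [0.0023 0.0016 0.0072]
[-7, -14, -11]
[-6, -12, -10]
[-9, -17, -15]
[-8, -15, -13]
[-11, -19, -18]
[-10, -18, -16]
[-13, -21, -22]
[-12, -20, -20]
[-15, -23, -26]
[-14, -22, -24]
[-17, -24, -30]
[-16, -23, -28]
end 166.0
[-14, -22, -24]
end 160.0
```

Call:
carry_out:
  deltas:
    - [10,-4,-6,-5,0,0,0]
    - [10,-7,-13,-10,0,0,0]
    - [10,-9,-17,-15,0,0,0]
    - [10,-11,-19,-18,0,0,0]
    - [10,-13,-21,-22,0,0,0]
    - [10,-12,-20,-20,0,0,0]
    - [10,-15,-22,-26,0,0,0]
    - [10,-14,-22,-24,0,0,0]
    - [10,-17,-23,-30,0,0,0]
    - [10,-16,-23,-28,0,0,0]

```text
clock: 32.1
eef_pos: [0.4709, 0.0154, 0.1104]
tcp_rot: [0.611, 0.614, 0.355, -0.35]
force: [-0.0, 0.7, -2.5]
grip_width: 0.0184
grip_force: 29.9
```

```bash
python3 chk.py; python3 pot.py|tail -1; python3 tap.py .0455 166 12 9 3 .5137 .0065
```

```text
73 [ 0.483 -0.002  0.018] r 0.05 ang -177 [ 13. 168.  93.]
0.02 49 [0.477  0.0093]
0.14 31 [0.4728 0.0105]
0.16 53 [0.4704 0.0068]
0.18 57 [0.4727 0.0057]
0.2 95 [0.4687 0.0071]
zmin 0.0078
rim [ 0.518 -0.002] 216
now [([0.4874, 0.104, 0.0736], 106), ([0.5349, -0.0848, 0.0545], 366), ([0.5881, -0.0022, 0.05], 242)] [([0.4828, 0.1054, 0.0739], 85), ([0.5434, -0.0965, 0.0639], 113), ([0.5847, -0.0076, 0.0611], 27)]
now r 0.0441 ang 167
clk 32.3 eef [0.4707 0.0161 0.1103] F [-1.2 -0.1 -0.9] grip 0.0184 q [-0.63  0.63  1.78  0.78  1.54 -1.  ]
rot [0.0037 0.0019 0.0068]
[-2, -2, -5]
[-1, -2, -3]
[-5, -2, -9]
[-4, -2, -7]
[-7, -2, -13]
[-6, -2, -11]
[-10, -1, -17]
[-8, -2, -15]
[-12, 0, -21]
[-11, -1, -19]
[-14, 2, -25]
[-13, 1, -23]
end 202.0
```

Call:
carry_out:
  deltas:
    - [10,-2,-2,-5,0,0,0]
    - [10,-1,-2,-3,0,0,0]
    - [10,-5,-2,-9,0,0,0]
    - [10,-4,-2,-7,0,0,0]
    - [10,-7,-2,-13,0,0,0]
    - [10,-6,-2,-11,0,0,0]
    - [10,-10,-1,-17,0,0,0]
    - [10,-8,-1,-15,0,0,0]

```text
clock: 33.1
eef_pos: [0.47, -0.0017, 0.1109]
tcp_rot: [0.612, 0.614, 0.356, -0.35]
force: [0.6, 0.8, -1.2]
grip_width: 0.0184
grip_force: 29.9
```

```bash
python3 chk.py; python3 pot.py|tail -1; python3 tap.py .0455 190 12 9 3 .5137 .0065
```

```text
40 [ 0.484 -0.011  0.023] r 0.05 ang -166 [ 12. 161.  86.]
0.02 35 [ 0.4774 -0.004 ]
0.04 7 [0.4781 0.0029]
0.14 34 [ 0.472  -0.0076]
0.16 53 [ 0.4701 -0.0095]
0.18 56 [ 0.4717 -0.0114]
0.2 91 [ 0.4683 -0.0107]
zmin 0.0094
rim [ 0.5178 -0.0022] 183
now [([0.4875, 0.1043, 0.0735], 107), ([0.5356, -0.0855, 0.055], 352), ([0.588, -0.0022, 0.0503], 243)] [([0.4827, 0.1054, 0.0733], 87), ([0.5413, -0.0928, 0.064], 139), ([0.5839, -0.0076, 0.059], 29)]
now r 0.0447 ang 189
clk 33.3 eef [ 0.4696 -0.0009  0.1109] F [-0.3  0.1 -1.6] grip 0.0187 q [-0.66  0.64  1.76  0.76  1.56 -1.01]
rot [0.0036 0.002  0.0068]
[-4, 1, -6]
[-3, 0, -4]
[-6, 3, -10]
[-5, 2, -8]
[-8, 5, -14]
[-7, 4, -12]
[-10, 8, -17]
[-9, 6, -16]
[-12, 11, -20]
[-11, 9, -19]
[-14, 14, -23]
[-13, 12, -22]
end 226.0
```

Call:
carry_out:
  deltas:
    - [10,-4,1,-6,0,0,0]
    - [10,-3,0,-4,0,0,0]
    - [10,-6,2,-10,0,0,0]
    - [10,-5,2,-8,0,0,0]
    - [10,-8,4,-14,0,0,0]
    - [10,-7,3,-12,0,0,0]
    - [10,-10,7,-17,0,0,0]
    - [10,-9,5,-16,0,0,0]

```text
clock: 34.1
eef_pos: [0.4752, -0.02, 0.1111]
tcp_rot: [0.611, 0.614, 0.356, -0.35]
force: [2.1, 2.1, -1.9]
grip_width: 0.0185
grip_force: 30.1
```

```bash
python3 chk.py; python3 pot.py|tail -1; python3 tap.py .0465 214 12 9 3 .5137 .0065
```

```text
30 [ 0.491 -0.015  0.028] r 0.045 ang -159 [ 11. 160.  95.]
0.02 21 [ 0.4827 -0.0057]
0.04 36 [ 0.4823 -0.0103]
0.14 25 [ 0.4768 -0.0271]
0.16 47 [ 0.4754 -0.0345]
0.18 57 [ 0.4757 -0.0394]
0.2 93 [ 0.4725 -0.04  ]
zmin 0.0157
rim [ 0.518  -0.0022] 186
now [([0.4877, 0.1038, 0.0737], 107), ([0.5374, -0.0864, 0.0539], 328), ([0.5879, -0.0022, 0.0507], 253)] [([0.4828, 0.1054, 0.0739], 85), ([0.5421, -0.0968, 0.0648], 109), ([0.5844, -0.0092, 0.0615], 30)]
now r 0.0468 ang 213
clk 34.3 eef [ 0.4746 -0.0192  0.1112] F [ 2.7  2.2 -1.1] grip 0.0184 q [-0.68  0.66  1.72  0.74  1.58 -1.01]
rot [0.0038 0.0019 0.0067]
[-3, 5, -5]
[-3, 3, -3]
[-5, 9, -8]
[-4, 7, -6]
[-7, 12, -10]
[-6, 10, -9]
[-8, 17, -13]
[-7, 14, -12]
[-9, 21, -14]
[-9, 19, -14]
[-10, 25, -16]
[-10, 23, -15]
end 250.0
```

The foot jammed and leaned again, but the pot held still. I'll back off, lift, and turn the tool down so the wrist camera can locate the limes.

Call:
carry_out:
  deltas:
    - [10,5,12,8,0,0,0]
    - [10,9,26,15,0,0,0]
    - [10,13,39,22,0,0,0]
    - [10,43,39,5,0,0,0]
    - [10,83,39,-18,0,0,0]
    - [10,117,39,-38,0,-0.14,0]
    - [10,112,39,-51,0,-0.29,0]
    - [10,107,40,-64,0,-0.44,0]
    - [10,101,40,-77,0,-0.59,0]
    - [10,95,41,-91,0,-0.74,0]
    - [10,89,41,-105,0,-0.89,0]
    - [10,83,41,-118,0,-1.04,0]

```text
clock: 35.5
eef_pos: [0.5158, -0.0795, 0.2436]
tcp_rot: [0.707, 0.707, 0.004, 0.004]
force: [-0.4, -0.2, -3.4]
grip_width: 0.018
grip_force: 29.9
```

```bash
cat > wl.py <<'E'
from h import *
s=robot.snapshot("wrist");im=cv2.cvtColor(s["image"],cv2.COLOR_RGB2HSV)
plan()
u,v=pix(s,[.518,-.001,.017]);print("centre px",u,v)
V,U=np.mgrid[:384,:512]
K=np.argwhere(np.hypot(U-u,V-v)<85)
Q=np.array([fishz(s,b,a,.015) for a,b in K]);C=np.array([.518,-.001])
d=np.hypot(*(Q[:,:2]-C).T);H=im[K[:,0],K[:,1]].astype(int)
for nm,c in(("sug",(H[:,1]>140)&(H[:,2]>75)),("lime",(H[:,2]<62)&(H[:,1]>60))):
    m=np.zeros((384,512),np.uint8);k=K[c&(d<.066)];m[k[:,0],k[:,1]]=1
    m=cv2.morphologyEx(m,cv2.MORPH_OPEN,np.ones((3,3)))
    n,l,st,ce=cv2.connectedComponentsWithStats(m)
    for i in range(1,n):
        if st[i,4]>25:
            p=fishz(s,*ce[i],.016)[:2];e=p-C;print(nm,st[i],p.round(3),"r",np.hypot(*e).round(3),"ang",round(np.degrees(np.arctan2(e[1],e[0]))%360),im[l==i].mean(0).round())
E
python3 wl.py; python3 loc.py .518 -.001
```

```text
clk 35.55 eef [ 0.5158 -0.0792  0.244 ] F [ 0.2  2.6 -0.5] grip 0.0182 q [-0.38  0.3   1.51 -0.    1.33 -0.38]
rot [0.0088 1.0549 0.0082]
centre px 255.74428650290264 98.60319356137244
sug [215 120  19  18 206] [ 0.478 -0.038] r 0.055 ang 223 [ 17. 156. 164.]
lime [278 100  28  36 517] [ 0.563 -0.023] r 0.05 ang 334 [ 13. 145.  40.]
scene rim [ 0.518  -0.0021] 257
side rim [ 5.151e-01 -2.000e-04] 167
```

Call:
carry_out:
  deltas:
    - [10,-18,0,-20,0,0,0]
    - [10,-35,0,-40,0,0,0]
    - [10,-35,0,-40,0,0,0]
    - [10,-35,0,-40,0,0,0]

```text
clock: 36.05
eef_pos: [0.5144, -0.1146, 0.2814]
tcp_rot: [0.707, 0.707, 0.006, -0.001]
force: [-0.3, -0.4, -1.8]
grip_width: 0.0183
grip_force: 29.9
```

```bash
python3 wl.py; python3 - <<'E'
from h import *
# polar map: angle vs radius classes from wrist view
s=robot.snapshot("wrist");im=cv2.cvtColor(s["image"],cv2.COLOR_RGB2HSV);C=np.array([.518,-.001])
for y in np.arange(.064,-.066,-.005):
    row=""
    for x in np.arange(-.064,.066,.004):
        if np.hypot(x,y)>.066: row+=" ";continue
        u,v=pix(s,[C[0]+x,C[1]+y,.015]);u,v=int(round(u)),int(round(v))
        if not(0<=u<512 and 0<=v<384): row+="#";continue
        h=im[v,u].astype(int);row+="S" if h[1]>130 and h[2]>95 and h[0]>13 else "M" if h[1]>140 and h[2]>80 else "L" if h[1]>80 and h[2]<=80 else "k" if h[2]<50 else "."
    print(row)
E
```

```text
clk 36.1 eef [ 0.5142 -0.1143  0.2811] F [-0.8 -0.4 -2. ] grip 0.0181 q [-0.45  0.29  1.42  0.01  1.43 -0.45]
rot [0.0057 1.0387 0.0031]
centre px 257.1080647685959 74.78958193603299
sug [220  93  37  26 414] [ 0.491 -0.045] r 0.052 ang 238 [ 17. 157. 164.]
lime [263  74  40  45 668] [ 0.555 -0.031] r 0.047 ang 321 [ 13. 144.  40.]
            .........            
         ...............         
       ...................       
     .......................     
    .........................    
   ...........................   
  .............................  
  .............................  
 ............................... 
 ............................... 
.................................
.................................
.................................
...........................LLLLL.
..........................LLLLLL.
..........................LLLLLL.
...........................LLLLL.
 ..........................Lk... 
 ....SS.................LLLLL... 
  .SSSSS................LLLLLk.  
   SSSSS...............kLLLLL.   
    SSSSSSS..S.....LLLLLLLLLk    
     ..SSSSSSSSS..LLLLLL.L..     
      .SSSSSSSSS..LLLLLL...      
        .S..SSSS...LLLL..        
          ...S.........
```

The wrist map shows every piece. The sugar lumps are at about 216°, 237° and 257° and limes 1–3 at about 286°, 321° and 350°, so limes 2 and 3 need to go further round. I'll turn back and push the train on from behind.

Call:
carry_out:
  deltas:
    - [10,17,0,4,0,0.148,0]
    - [10,34,0,8,0,0.296,0]
    - [10,51,0,12,0,0.444,0]
    - [10,69,0,17,0,0.592,0]
    - [10,86,0,25,0,0.74,0]
    - [10,103,0,37,0,0.888,0]
    - [10,120,0,50,0,1.04,0]
    - [10,120,0,50,0,1.04,0]
    - [10,120,0,50,0,1.04,0]

```text
clock: 37.05
eef_pos: [0.5148, 0.0052, 0.2328]
tcp_rot: [0.612, 0.615, 0.354, -0.35]
force: [0.1, -0.6, -1.5]
grip_width: 0.0181
grip_force: 29.8
```

```bash
python3 -c "
from stick import *
plan()
e=robot.get_obs()['eef_pos'];stick((e[0]+.003,e[1]-.01))"; python3 loc.py .518 -.001|grep rim
```

```text
clk 37.05 eef [0.5148 0.0052 0.2328] F [ 0.1 -0.6 -1.5] grip 0.0181 q [-0.6   0.51  1.57  0.81  1.75 -0.75]
rot [0.0031 0.0045 0.0062]
0.14 64 [0.5199 0.0079]
0.16 42 [0.5217 0.0102]
0.26 12 [ 0.5166 -0.0008]
0.28 48 [ 0.5159 -0.0072]
0.3 78 [ 0.5162 -0.0133]
0.32 124 [ 0.5143 -0.0139]
zmin 0.1319
scene rim [ 0.518  -0.0021] 256
side rim [ 5.148e-01 -1.000e-04] 80
```

The stick now leans about 7.7° in the grip. I'll tilt the tool to bring it upright before going in.

Call:
carry_out:
  deltas:
    - [10,1,-1,2,0,-0.07,0]
    - [10,1,-1,2,0,-0.13,0]
    - [10,1,-1,2,0,-0.13,0]
    - [10,1,-1,2,0,-0.13,0]

```text
clock: 37.6
eef_pos: [0.5138, 0.0076, 0.2336]
tcp_rot: [0.633, 0.636, 0.315, -0.309]
force: [-0.1, -0.4, -1.0]
grip_width: 0.0186
grip_force: 29.8
```

```bash
python3 -c "
from stick import *
e=robot.get_obs()['eef_pos'];stick((e[0]+.003,e[1]-.01))
C=np.array([.5135,.008]);p=lambda r,a,z=.1100,b=0:[C[0]+r*np.cos(np.radians(a)),C[1]+r*np.sin(np.radians(a))+b,z]
plan(p(0,0,.232),p(0,0),p(.022,155),p(.045,155),p(.045,165),p(.045,175,b=-.002),p(.045,181,b=-.003))"
```

```text
0.14 67 [ 0.5195 -0.0022]
0.16 83 [ 0.5187 -0.0021]
0.18 33 [ 0.5169 -0.0043]
0.28 20 [0.5151 0.0038]
0.3 73 [ 0.5147 -0.0019]
0.32 131 [ 0.5129 -0.002 ]
zmin 0.1319
clk 37.65 eef [0.5138 0.0075 0.2332] F [-0.7 -0.  -1.1] grip 0.0183 q [-0.57  0.46  1.57  0.74  1.68 -0.71]
rot [0.0045 0.1315 0.0071]
[-1, 0, 1]
[-97, -1, 75]
[-92, -21, 83]
[-85, -42, 90]
[-90, -45, 84]
[-96, -46, 77]
[-99, -46, 72]
```

Call:
carry_out:
  deltas:
    - [10,-14,-1,12,0,0,0]
    - [10,-38,-1,30,0,0,0]
    - [10,-62,-1,49,0,0,0]
    - [10,-84,-1,65,0,0,0]
    - [10,-96,-1,74,0,0,0]
    - [10,-99,-1,76,0,0,0]
    - [10,-93,-21,84,0,0,0]
    - [10,-86,-42,91,0,0,0]
    - [10,-91,-45,85,0,0,0]
    - [10,-97,-46,78,0,0,0]

```text
clock: 38.65
eef_pos: [0.4692, 0.0094, 0.1089]
tcp_rot: [0.633, 0.636, 0.315, -0.309]
force: [-0.3, -0.3, -1.1]
grip_width: 0.018
grip_force: 29.8
```

```bash
cat > tap2.py <<'E'
from h import *
import sys
r,b,*A=map(float,sys.argv[1:]);C=np.array([.5135,.008])
plan(*[[C[0]+r*np.cos(np.radians(t)),C[1]+r*np.sin(np.radians(t))-b,.1083] for t in A])
E
python3 chk.py; python3 pot.py|tail -1;python3 tap2.py .045 .004 184 180 190 186 196 192 202 198 208 204 214 210
```

```text
76 [ 0.482 -0.006  0.021] r 0.051 ang -172 [ 12. 166.  82.]
0.02 56 [ 0.4745 -0.0025]
0.04 30 [ 4.765e-01 -1.000e-04]
0.16 40 [0.4701 0.0015]
0.18 54 [ 0.4714 -0.0025]
0.2 94 [ 0.4684 -0.0006]
zmin 0.0078
rim [ 0.518  -0.0021] 214
now [([0.4874, 0.1042, 0.0738], 104), ([0.5356, -0.0856, 0.055], 344), ([0.5881, -0.0025, 0.0506], 244)] [([0.4828, 0.1052, 0.0732], 88), ([0.5278, -0.0826, 0.054], 271), ([0.5839, -0.0076, 0.0601], 28)]
clk 38.85 eef [0.4694 0.0095 0.1082] F [ 0.5  0.1 -2.4] grip 0.0182 q [-0.61  0.58  1.79  0.72  1.45 -0.96]
rot [0.0055 0.1323 0.0067]
[-5, -1, -7]
[-3, -1, -4]
[-8, 0, -11]
[-6, -1, -8]
[-11, 1, -14]
[-9, 0, -12]
[-14, 2, -18]
[-12, 1, -15]
[-16, 4, -21]
[-14, 3, -19]
[-19, 7, -24]
[-17, 5, -22]
```

Call:
carry_out:
  deltas:
    - [10,-5,-1,-7,0,0,0]
    - [10,-3,-1,-4,0,0,0]
    - [10,-8,0,-11,0,0,0]
    - [10,-6,0,-8,0,0,0]
    - [10,-11,1,-14,0,0,0]
    - [10,-9,1,-12,0,0,0]
    - [10,-14,2,-18,0,0,0]
    - [10,-12,2,-15,0,0,0]

```text
clock: 39.65
eef_pos: [0.4711, -0.0099, 0.1076]
tcp_rot: [0.633, 0.635, 0.315, -0.309]
force: [-0.1, -0.3, -0.0]
grip_width: 0.0183
grip_force: 29.7
```

```bash
python3 chk.py; python3 pot.py|tail -1;python3 tap2.py .045 .004 206 202 212 208 218 214 224 220 230 226 234 230
```

```text
21 [ 0.486 -0.02   0.03 ] r 0.051 ang -156 [ 12. 164.  92.]
0.02 14 [ 0.4777 -0.0093]
0.04 20 [ 0.4779 -0.0149]
0.14 9 [ 0.4728 -0.0095]
0.16 43 [ 0.4719 -0.0165]
0.18 51 [ 0.4728 -0.0193]
0.2 89 [ 0.4691 -0.0156]
zmin 0.0174
rim [ 0.5179 -0.0021] 189
now [([0.4876, 0.104, 0.0737], 107), ([0.535, -0.085, 0.055], 354), ([0.5881, -0.0019, 0.0505], 246)] [([0.483, 0.105, 0.0732], 89), ([0.5348, -0.0883, 0.0536], 173), ([0.5818, -0.0063, 0.0555], 34)]
clk 39.85 eef [ 0.4707 -0.0088  0.1077] F [-0.4 -0.1 -0. ] grip 0.0183 q [-0.64  0.59  1.76  0.7   1.48 -0.97]
rot [0.0041 0.1319 0.0066]
[-4, 2, -6]
[-2, 1, -4]
[-6, 5, -9]
[-5, 3, -7]
[-9, 7, -12]
[-7, 6, -10]
[-11, 10, -15]
[-9, 8, -13]
[-13, 14, -17]
[-11, 12, -16]
[-14, 16, -19]
[-13, 14, -17]
```

Call:
carry_out:
  deltas:
    - [10,-3,2,-6,0,0,0]
    - [10,-1,1,-4,0,0,0]
    - [10,-5,4,-9,0,0,0]
    - [10,-4,3,-7,0,0,0]
    - [10,-8,7,-12,0,0,0]
    - [10,-6,6,-10,0,0,0]
    - [10,-10,10,-15,0,0,0]
    - [10,-8,8,-13,0,0,0]

```text
clock: 40.65
eef_pos: [0.4792, -0.0247, 0.1093]
tcp_rot: [0.633, 0.636, 0.315, -0.31]
force: [0.8, 0.5, -1.4]
grip_width: 0.0185
grip_force: 29.9
```

```bash
python3 chk.py; python3 pot.py|tail -1;python3 loc2.py .518 -.002|grep -n L; python3 tap2.py .045 .004 228 224 234 230 240 236 246 242 252 248 258 254
```

```text
0.04 8 [ 0.4847 -0.0198]
0.14 9 [ 0.4811 -0.0256]
0.16 36 [ 0.4799 -0.0308]
0.18 56 [ 0.4813 -0.0352]
0.2 97 [ 0.4777 -0.0336]
zmin 0.0323
rim [ 0.5178 -0.0023] 197
now [([0.4874, 0.1041, 0.0732], 108), ([0.5359, -0.0856, 0.0542], 350), ([0.588, -0.0017, 0.0507], 246)] [([0.4825, 0.1057, 0.0741], 83), ([0.5454, -0.1032, 0.0587], 67), ([0.5845, -0.0083, 0.0616], 28)]
clk 40.95 eef [ 0.4787 -0.0242  0.1093] F [-0.2  0.7 -1.3] grip 0.0184 q [-0.66  0.61  1.72  0.68  1.5  -0.96]
rot [0.0043 0.1321 0.0066]
[-4, 5, -4]
[-3, 2, -2]
[-6, 8, -6]
[-5, 6, -4]
[-7, 12, -8]
[-6, 10, -7]
[-9, 16, -10]
[-8, 14, -8]
[-10, 21, -11]
[-9, 18, -10]
[-11, 25, -12]
[-10, 22, -11]
```

Call:
carry_out:
  deltas:
    - [10,-4,5,-4,0,0,0]
    - [10,-3,2,-2,0,0,0]
    - [10,-6,8,-6,0,0,0]
    - [10,-5,6,-4,0,0,0]
    - [10,-7,12,-8,0,0,0]
    - [10,-6,10,-7,0,0,0]
    - [10,-9,16,-10,0,0,0]
    - [10,-8,14,-8,0,0,0]
    - [10,-10,20,-11,0,0,0]
    - [10,-9,18,-10,0,0,0]

```text
clock: 41.95
eef_pos: [0.4973, -0.0379, 0.1084]
tcp_rot: [0.633, 0.636, 0.315, -0.31]
force: [-0.8, 0.1, -2.7]
grip_width: 0.0187
grip_force: 29.8
```

```bash
python3 chk.py; python3 pot.py|tail -1;python3 loc2.py .518 -.002|grep -n [LS]; python3 tap2.py .045 .004 250 246 256 252 262 258 268 264 274 270 
```

```text
0.14 8 [ 0.499  -0.0391]
0.16 37 [ 0.4977 -0.0451]
0.18 53 [ 0.4989 -0.0499]
0.2 96 [ 0.4958 -0.0477]
zmin 0.134
rim [ 0.5179 -0.0022] 190
now [([0.4873, 0.1044, 0.0737], 105), ([0.5429, -0.0901, 0.0524], 256), ([0.5881, -0.0018, 0.0502], 247)] [([0.4828, 0.105, 0.0734], 88), None, None]
10:  20   ...................LL... 
11:  15   ...................L.... 
12:  10   ....................L... 
13:   5   ...................LL... 
14:   0   ...................LL... 
clk 42.25 eef [ 0.4967 -0.0376  0.1084] F [ 1.   0.4 -1.7] grip 0.0182 q [-0.66  0.64  1.65  0.68  1.53 -0.94]
rot [0.0044 0.1319 0.0065]
[-1, 1, 0]
[0, -1, 0]
[-1, 6, -2]
[-1, 3, -1]
[-2, 11, -2]
[-2, 7, -2]
[-2, 15, -3]
[-2, 12, -2]
[-2, 20, -2]
[-2, 17, -3]
```

Call:
carry_out:
  deltas:
    - [10,-1,2,0,0,0,0]
    - [10,0,0,0,0,0,0]
    - [10,-1,6,-2,0,0,0]
    - [10,-1,3,-1,0,0,0]
    - [10,-2,11,-2,0,0,0]
    - [10,-2,7,-2,0,0,0]
    - [10,-2,15,-3,0,0,0]
    - [10,-2,12,-2,0,0,0]
    - [10,-2,19,-2,0,0,0]
    - [10,-2,16,-2,0,0,0]

```text
clock: 43.25
eef_pos: [0.5135, -0.0406, 0.1082]
tcp_rot: [0.633, 0.636, 0.315, -0.309]
force: [-0.3, -0.2, -1.1]
grip_width: 0.0182
grip_force: 29.9
```

```bash
python3 pot.py|tail -1;python3 loc2.py .518 -.002|grep -n [LS];python3 - <<'E'
from h import *
C=[.5135,.008];plan([.510,.004,.1083],[.510,.004,.235],[.5274,.335,.235])
E
```

```text
now [([0.4875, 0.1041, 0.0739], 107), ([0.5442, -0.0924, 0.0465], 191), ([0.5881, -0.002, 0.0509], 239)] [([0.4827, 0.1057, 0.0737], 85), None, ([0.5718, 0.0083, 0.0413], 6)]
3:  55          .......L..        
4:  50        ..........LL..      
5:  45       ...........LL...     
6:  40      ...........LLL....    
7:  35     .............L......   
13:   5   .....................LL. 
14:   0   ......................L. 
clk 43.45 eef [ 0.5127 -0.0404  0.1082] F [-0.1  0.2 -1.4] grip 0.0179 q [-0.64  0.67  1.6   0.69  1.54 -0.92]
rot [0.0045 0.1319 0.0064]
[27, -3, 35]
[128, -2, -42]
[329, 16, 220]
```

All pieces are now well round: lime 3 at about 70°, lime 2 at about 5°, and the rest behind them. Next I take the muddler out and back to the coaster.

Call:
carry_out:
  deltas:
    - [10,7,-1,9,0,0,0]
    - [10,17,-2,22,0,0,0]
    - [10,27,-3,35,0,0,0]
    - [10,47,-3,20,0,0,0]
    - [10,77,-3,-3,0,0,0]
    - [10,107,-2,-26,0,0,0]
    - [10,128,-2,-42,0,0,0]
    - [10,142,-1,-24,0,0,0]
    - [10,168,2,10,0,0,0]
    - [10,195,5,46,0,0,0]
    - [10,222,7,81,0,0,0]
    - [10,249,9,116,0,0,0]

```text
clock: 44.65
eef_pos: [0.5196, 0.2064, 0.235]
tcp_rot: [0.633, 0.636, 0.315, -0.31]
force: [0.9, 0.3, -2.0]
grip_width: 0.0181
grip_force: 29.9
```

Call:
carry_out:
  deltas:
    - [10,27,3,35,0,0,0]
    - [10,53,5,69,0,0,0]
    - [10,74,7,96,0,0,0]
    - [10,80,7,104,0,0,0]
    - [10,80,7,104,0,0,0]
    - [10,80,7,104,0,0,0]

```text
clock: 45.25
eef_pos: [0.5274, 0.3342, 0.2349]
tcp_rot: [0.633, 0.636, 0.315, -0.31]
force: [-0.1, 0.8, -0.7]
grip_width: 0.0185
grip_force: 29.9
```

```bash
python3 - <<'E'
from stick import *
from scipy.optimize import least_squares
plan()
e=robot.get_obs()['eef_pos'];stick((e[0]+.003,e[1]-.01))
for n in("scene","side"):
    s=robot.snapshot(n);W=cloud(s);im=cv2.cvtColor(s["image"],cv2.COLOR_RGB2HSV)
    m=(abs(W[...,2]-.006)<.006)&(np.hypot(W[...,0]-.527,W[...,1]-.331)<.06)&(im[...,1]>75)
    P=W[m][:,:2];print(n,"coaster",P.mean(0).round(4),((P.max(0)+P.min(0))/2).round(4),np.ptp(P,axis=0).round(3),len(P))
E
python3 loc2.py .518 -.002; python3 loc.py .518 -.002|grep rim
```

```text
clk 45.25 eef [0.5274 0.3342 0.2349] F [-0.1  0.8 -0.7] grip 0.0185 q [ 0.04  0.45  1.57  0.98  1.26 -0.36]
rot [0.004  0.132  0.0061]
0.02 6 [0.5499 0.3224]
0.14 48 [0.5299 0.3279]
0.16 66 [0.5302 0.3265]
0.18 63 [0.529  0.3259]
0.2 60 [0.5273 0.3261]
0.22 11 [0.5274 0.3241]
0.3 31 [0.5286 0.3183]
0.32 96 [0.5271 0.3183]
zmin 0.0028
scene coaster [0.5354 0.3231] [0.5338 0.3297] [0.088 0.1  ] 556
side coaster [0.5305 0.3227] [0.5306 0.3245] [0.087 0.084] 400
  65                            
  60                            
  55          .......LL.        
  50        .........LLL..      
  45       ..........LLLLL.     
  40      ...........LLLLL..    
  35     ............LLLLL.LL   
  30    .................LLLLL  
  25    .................LLLLL  
  20   ...................LLL.. 
  15   .....................L.L 
  10   ....................LLL. 
   5   ....................LLL. 
   0   ....................LLL. 
  -5   ........................ 
 -10   ........................ 
 -15   ........................ 
 -20   ........................ 
 -25   ........................ 
 -30    ......................  
 -35    ......................  
 -40     ....................   
 -45      ..................    
 -50       ................     
 -55        ..............      
 -60          ..........        
 -65                            
scene rim [ 0.5181 -0.0021] 272
side rim [ 5.15e-01 -2.00e-04] 207
```

Call:
carry_out:
  deltas:
    - [10,2,2,2,0,-0.03,0]
    - [10,-15,2,15,0,-0.055,0]
    - [10,-40,2,34,0,-0.055,0]
    - [10,-65,2,53,0,-0.055,0]
    - [10,-82,2,67,0,-0.055,0]
    - [10,-91,2,74,0,-0.055,0]
    - [10,-94,2,76,0,-0.055,0]
    - [10,-94,2,76,0,-0.055,0]
    - [10,-94,2,76,0,-0.055,0]

```text
clock: 46.5
eef_pos: [0.5312, 0.3375, 0.1154]
tcp_rot: [0.641, 0.644, 0.298, -0.292]
force: [-0.0, -0.1, -1.2]
grip_width: 0.0179
grip_force: 29.9
```

```bash
python3 - <<'E'
from stick import *
e=robot.get_obs()['eef_pos'];plan(e-[0,0,.002],e-[0,0,.004],e-[0,0,.006]);stick((e[0]+.003,e[1]-.01))
E
```

```text
clk 46.5 eef [0.5312 0.3375 0.1154] F [-0.  -0.1 -1.2] grip 0.0179 q [ 0.06  0.62  1.64  1.01  1.1  -0.53]
rot [0.0056 0.1865 0.0079]
[-2, 0, 1]
[-3, 0, 3]
[-5, 0, 4]
0.02 53 [0.5331 0.326 ]
0.04 58 [0.5331 0.3259]
0.06 59 [0.5334 0.3267]
0.08 48 [0.5321 0.3272]
0.1 6 [0.5326 0.3268]
0.18 28 [0.5312 0.325 ]
0.2 72 [0.5307 0.3258]
0.22 14 [0.5255 0.3315]
zmin 0.0022
```

Call:
carry_out:
  deltas:
    - [10,-2,0,1,0,0,0]
    - [10,-3,0,3,0,0,0]
    - [10,-3,0,3,0,0,0]

```text
clock: 46.85
eef_pos: [0.5312, 0.3382, 0.1111]
tcp_rot: [0.641, 0.644, 0.298, -0.292]
force: [-0.1, 0.0, 3.9]
grip_width: 0.0181
grip_force: 29.8
```

Call:
carry_out:
  deltas:
    - [10,-1,0,1,0,0,0]
    - [10,-1,0,1,0,0,0]

```text
clock: 47.05
eef_pos: [0.5316, 0.3386, 0.111]
tcp_rot: [0.641, 0.644, 0.299, -0.293]
force: [-0.9, -0.6, 11.9]
grip_width: 0.0184
grip_force: 29.9
```

Call:
carry_out:
  deltas:
    - [10,1,0,-1,0,0,0]
    - [30,1,0,-1,0,0,0]
    - [50,1,0,-1,0,0,0]
    - [80,1,0,-1,0,0,0]
    - [80,1,0,-1,0,0,0]
    - [80,1,0,-1,0,0,0]
    - [80,1,0,-15,0,0,0]
    - [80,1,0,-40,0,0,0]
    - [80,1,0,-75,0,0,0]
    - [80,1,0,-115,0,0,0]
    - [80,1,0,-150,0,0,0]

```text
clock: 48.15
eef_pos: [0.5298, 0.2229, 0.2089]
tcp_rot: [0.642, 0.644, 0.298, -0.292]
force: [0.5, -0.3, 0.5]
grip_width: 0.0801
grip_force: 0.0
```

```bash
python3 - <<'E'
from stick import *
stick((.532,.325))
s=robot.snapshot("wrist")
# lid refresh
for n in("scene","side"):
    s=robot.snapshot(n);W=cloud(s);Z=W[...,2];d=np.hypot(W[...,0]-.543,W[...,1]+.316)
    from scipy.optimize import least_squares
    P=W[(d<.085)&(Z>.006)][:,:2];K=W[(d<.03)&(Z>.031)]
    print(n,"lid bbox ctr",((P.max(0)+P.min(0))/2).round(4),np.ptp(P,axis=0).round(3),"knob",K.mean(0).round(4),len(K))
plan([.543,-.316,.2],R=RD)
E
```

```text
0.02 61 [0.5317 0.3256]
0.04 58 [0.5336 0.3274]
0.06 58 [0.5337 0.3267]
0.08 50 [0.532  0.3282]
0.1 46 [0.5298 0.3294]
0.12 45 [0.5308 0.3294]
0.14 38 [0.5303 0.3287]
0.16 47 [0.5317 0.3296]
0.18 47 [0.5326 0.3284]
0.2 66 [0.5307 0.3307]
zmin 0.0025
scene lid bbox ctr [ 0.5441 -0.3163] [0.147 0.142] knob [ 0.5492 -0.3184  0.0449] 170
side lid bbox ctr [ 0.542 -0.315] [0.143 0.143] knob [ 0.5425 -0.3174  0.0464] 149
clk 48.35 eef [0.53   0.2245 0.2073] F [-0.5  0.1 -0.5] grip 0.0802 q [-0.15  0.45  1.64  0.88  1.34 -0.49]
rot [ 0.0083 -0.8601  0.0025]
[-358, 14, -405]
```

```bash
python3 - <<'E'
from h import *
plan([.5435,-.316,.15],R=RD)
s=robot.snapshot("side");W=cloud(s);m=(W[...,2]>.08)&(np.hypot(W[...,0]-.5435,W[...,1]+.316)<.25)&(W[...,1]<-.12);P=W[m]
print(len(P),P.min(0),P.max(0)) if len(P) else 0
s=robot.snapshot("scene");W=cloud(s);m=(W[...,2]>.08)&(np.hypot(W[...,0]-.5435,W[...,1]+.316)<.25)&(W[...,1]<-.12);P=W[m]
print(len(P),P.min(0),P.max(0)) if len(P) else 0
E
```

```text
clk 48.35 eef [0.53   0.2245 0.2073] F [-0.5  0.1 -0.5] grip 0.0802 q [-0.15  0.45  1.64  0.88  1.34 -0.49]
rot [ 0.0083 -0.8601  0.0025]
[-396, 14, -372]
727 [ 0.63709365 -0.46406834  0.16085688] [ 0.70916821 -0.42081192  0.20944291]
5012 [ 0.61752198 -0.55026505  0.08003533] [ 0.735608   -0.42225499  0.21538114]
```

Call:
carry_out:
  deltas:
    - [80,-33,1,-31,0,-0.12,0]
    - [80,-66,2,-62,0,-0.24,0]
    - [80,-99,4,-93,0,-0.37,0]
    - [80,-132,5,-124,0,-0.5,0]
    - [80,-165,6,-155,0,-0.62,0]
    - [80,-198,7,-186,0.004,-0.74,0]
    - [80,-231,8,-217,0.008,-0.86,0.002]
    - [80,-264,9,-248,0.008,-0.86,0.002]
    - [80,-297,10,-279,0.008,-0.86,0.002]
    - [80,-330,12,-310,0.008,-0.86,0.002]
    - [80,-363,13,-341,0.008,-0.86,0.002]
    - [80,-396,14,-372,0.008,-0.86,0.002]

```text
clock: 49.65
eef_pos: [0.5445, -0.3159, 0.1482]
tcp_rot: [0.706, 0.708, 0.0, -0.001]
force: [0.0, -0.4, -0.2]
grip_width: 0.0801
grip_force: 0.0
```

Call:
carry_out:
  deltas:
    - [80,0,0,0,0,0,0]
    - [80,0,0,0,0,0,0]

```text
clock: 49.85
eef_pos: [0.5444, -0.3147, 0.1481]
tcp_rot: [0.707, 0.708, 0.0, -0.001]
force: [-0.9, 0.5, -0.5]
grip_width: 0.0799
grip_force: 0.0
```

```bash
python3 - <<'E'
from h import *
plan([.5435,-.316,.15],[.5435,-.316,.026],R=RD)
s=robot.snapshot("wrist");im=cv2.cvtColor(s["image"],cv2.COLOR_RGB2HSV);print(pix(s,[.5435,-.316,.047]))
# bright lid disc outline in the wrist view? knob blob near predicted pixel
u,v=map(int,pix(s,[.5435,-.316,.047]));
m=(im[...,2]<45).astype(np.uint8);m[:max(v-30,0)]=0;m[v+30:]=0;m[:,:u-35]=0;m[:,u+35:]=0
n,l,st,ce=cv2.connectedComponentsWithStats(m)
for i in range(1,n):
    if st[i,4]>30:print(st[i],ce[i].round(1),fishz(s,*ce[i],.045).round(4))
E
```

```text
clk 49.85 eef [ 0.5444 -0.3147  0.1481] F [-0.9  0.5 -0.5] grip 0.0799 q [-0.71  0.62  1.28  0.    1.25 -0.71]
rot [-0.0017 -0.0024  0.0016]
[-1, -1, -2]
[-2, -1, 122]
(np.float64(254.88512678545132), np.float64(192.47994454720956))
[242 175  28  30 645] [255.5 189.6] [ 0.5441 -0.3139  0.045 ]
```

Call:
carry_out:
  deltas:
    - [80,0,0,25,0,0,0]
    - [80,0,0,60,0,0,0]
    - [80,0,0,92,0,0,0]
    - [60,0,0,112,0,0,0]
    - [40,0,0,120,0,0,0]
    - [10,0,0,121,0,0,0]
    - [10,0,0,121,0,0,0]
    - [10,0,0,121,0,0,0]
    - [10,0,0,121,0,0,0]
    - [10,0,0,121,0,0,0]
    - [10,0,0,121,0,0,0]

```text
clock: 51.0
eef_pos: [0.5445, -0.3155, 0.0292]
tcp_rot: [0.707, 0.708, 0.0, 0.0]
force: [-0.8, -0.3, 3.2]
grip_width: 0.0241
grip_force: 30.0
```

Call:
carry_out:
  deltas:
    - [10,0,0,0,0,0,0]
    - [10,0,0,0,0,0,0]

```text
clock: 51.2
eef_pos: [0.5445, -0.3155, 0.0292]
tcp_rot: [0.707, 0.708, 0.0, 0.0]
force: [-1.4, 1.1, 6.1]
grip_width: 0.0238
grip_force: 30.0
```

Call:
carry_out:
  deltas:
    - [10,0,0,-20,0,0,0]
    - [10,0,0,-60,0,0,0]
    - [10,0,0,-105,0,0,0]
    - [10,10,-1,-135,0,0,0]
    - [10,40,-3,-140,0,0,0]
    - [10,85,-7,-140,0,0,0]
    - [10,132,-11,-140,0,0,0]
    - [10,180,-15,-140,0,0,0]
    - [10,228,-19,-140,0,0,0]
    - [10,272,-23,-140,0,0,0]
    - [10,303,-26,-140,0,0,0]
    - [10,314,-26,-140,0,0,0]

```text
clock: 52.4
eef_pos: [0.5173, 0.0011, 0.1686]
tcp_rot: [0.706, 0.709, 0.0, -0.001]
force: [-0.2, -1.1, -0.7]
grip_width: 0.0241
grip_force: 30.0
```

Call:
carry_out:
  deltas:
    - [10,0,0,0,0,0,0]
    - [10,0,0,0,0,0,0]

```text
clock: 52.6
eef_pos: [0.5182, -0.0025, 0.1686]
tcp_rot: [0.707, 0.707, -0.0, -0.0]
force: [-0.1, -0.3, -1.1]
grip_width: 0.0237
grip_force: 30.0
```

```bash
cat > lid.py <<'E'
from h import *
from scipy.optimize import least_squares
plan(R=RD)
e=robot.get_obs()["eef_pos"]
zl=e[2]-.0292+.010   # disc edge height approx
for n in("scene","side"):
    s=robot.snapshot(n);W=cloud(s);Z=W[...,2];im=cv2.cvtColor(s["image"],cv2.COLOR_RGB2HSV)
    d=np.hypot(W[...,0]-e[0],W[...,1]-e[1])
    P=W[(d<.085)&(d>.066)&(abs(Z-zl)<.008)&(im[...,1]<70)]
    c=least_squares(lambda p:np.hypot(*(P[:,:2]-p).T)-.0705,e[:2],loss="soft_l1",f_scale=.002)
    R=W[(abs(Z-.08)<.0035)&(np.hypot(W[...,0]-.518,W[...,1]+.001)<.085)&(np.hypot(W[...,0]-.518,W[...,1]+.001)>.05)&(im[...,1]<60)]
    r=least_squares(lambda p:np.hypot(*(R[:,:2]-p).T)-.0662,[.518,-.001],loss="soft_l1",f_scale=.002).x if len(R)>30 else None
    a=np.degrees(np.arctan2(P[:,1]-c.x[1],P[:,0]-c.x[0]));print(n,"lid",c.x.round(4),len(P),"z",np.median(P[:,2]).round(4),"arc",np.histogram(a,8,(-180,180))[0],"rim",None if r is None else (r.round(4),len(R)))
E
python3 lid.py; python3 pot.py|tail -1
```

```text
clk 52.6 eef [ 0.5182 -0.0025  0.1686] F [-0.1 -0.3 -1.1] grip 0.0237 q [-0.23  0.36  1.62 -0.    1.16 -0.23]
rot [-0.0002 -0.      0.0009]
scene lid [ 0.5185 -0.0022] 418 z 0.1517 arc [ 33  62 118 114  59  23   0   9] rim (array([ 0.5178, -0.002 ]), 174)
side lid [ 0.5177 -0.0018] 326 z 0.1513 arc [55 77 68 41 29  8 12 36] rim (array([ 0.5151, -0.    ]), 133)
now [None, ([0.5351, -0.085, 0.0546], 361), ([0.588, -0.0021, 0.0509], 245)] [None, ([0.528, -0.0829, 0.054], 271), ([0.5766, -0.0021, 0.0474], 49)]
```

Call:
carry_out:
  deltas:
    - [10,1,-1,15,0,0,0]
    - [10,1,-1,35,0,0,0]
    - [10,1,-1,50,0,0,0]
    - [10,1,-1,60,0,0,0]
    - [10,1,-1,65,0,0,0]
    - [10,1,-1,67,0,0,0]
    - [10,1,-1,67,0,0,0]

```text
clock: 53.5
eef_pos: [0.5171, -0.0006, 0.1021]
tcp_rot: [0.707, 0.708, 0.0, 0.0]
force: [0.5, -0.3, -1.4]
grip_width: 0.0236
grip_force: 30.0
```

```bash
python3 lid.py
```

```text
clk 53.5 eef [ 0.5171 -0.0006  0.1021] F [ 0.5 -0.3 -1.4] grip 0.0236 q [-0.23  0.45  1.69  0.    1.   -0.23]
rot [ 0.0004 -0.0002  0.0014]
scene lid [ 5.174e-01 -5.000e-04] 411 z 0.0851 arc [ 29  60 119 113  59  22   0   9] rim (array([ 0.522 , -0.0044]), 86)
side lid [0.5167 0.0008] 276 z 0.0849 arc [55 66 58 38 25  4  0 30] rim (array([ 0.5169, -0.0043]), 44)
```

Lower the last millimetre, release, and lift off.

Call:
carry_out:
  deltas:
    - [10,0,0,1,0,0,0]
    - [10,0,0,1,0,0,0]
    - [40,0,0,1,0,0,0]
    - [60,0,0,1,0,0,0]
    - [60,0,0,1,0,0,0]
    - [60,0,0,1,0,0,0]
    - [60,0,0,-20,0,0,0]
    - [60,0,0,-60,0,0,0]
    - [60,0,0,-100,0,0,0]
    - [60,0,0,-120,0,0,0]
    - [60,0,0,-120,0,0,0]

```text
clock: 54.7
eef_pos: [0.5179, -0.0006, 0.2244]
tcp_rot: [0.707, 0.708, 0.002, 0.002]
force: [-0.3, -0.4, -0.9]
grip_width: 0.0601
grip_force: 0.0
```

```bash
python3 - <<'E'
from stick import *
from scipy.optimize import least_squares
plan(R=RD);stick((.532,.325))
for n in("scene","side"):
    s=robot.snapshot(n);W=cloud(s);Z=W[...,2];d=np.hypot(W[...,0]-.5175,W[...,1]+.0005)
    A=W[(d<.068)&(d>.02)&(Z>.076)&(Z<.115)];X=np.c_[A[:,:2]-[.5175,-.0005],d[(d<.068)&(d>.02)&(Z>.076)&(Z<.115)]**2,np.ones(len(A))]
    q=np.linalg.lstsq(X,A[:,2],rcond=None)[0];print(n,"lid tilt deg",np.degrees(q[:2]).round(2),"edge z",np.median(W[(abs(d-.0695)<.002)&(Z>.07)],0).round(4))
    K=W[(d<.02)&(Z>.1)];print(" knob",K.mean(0).round(3),K[:,2].max().round(4))
E
python3 pot.py|tail -1
```

```text
clk 54.7 eef [ 0.5179 -0.0006  0.2244] F [-0.3 -0.4 -0.9] grip 0.0601 q [-0.23  0.31  1.55  0.    1.28 -0.23]
rot [0.0052 0.0008 0.0017]
0.02 74 [0.5333 0.3265]
0.04 54 [0.5316 0.3261]
0.06 59 [0.5333 0.3279]
0.08 49 [0.5322 0.3287]
0.1 49 [0.5302 0.3293]
0.12 44 [0.5315 0.329 ]
0.14 41 [0.5307 0.3297]
0.16 47 [0.5315 0.3306]
0.18 54 [0.5313 0.3282]
0.2 71 [0.5304 0.3292]
zmin 0.0032
scene lid tilt deg [ 0.14 -0.28] edge z [ 0.5386 -0.0598  0.3073]
 knob [ 0.526 -0.003  0.265] 0.4304
side lid tilt deg [-0.35  0.28] edge z [ 0.4975 -0.064   0.4677]
 knob [ 0.518 -0.005  0.377] 0.5118
now [([0.4873, 0.1044, 0.0734], 108), ([0.5335, -0.0839, 0.057], 395), ([0.5883, -0.0024, 0.0494], 237)] [([0.4826, 0.1055, 0.0735], 86), ([0.5274, -0.0824, 0.0546], 278), ([0.5857, -0.012, 0.0537], 16)]
```

The lid is level and seated, the muddler is upright on the coaster, and nothing is being touched. Handing in.

```bash
python3 -c "
from bench import robot
print(robot.hand_in())"
```

```text
the job is handed in; nothing more can be done
None
```

Handed in at about 55 s: every piece I could see at the end had moved well round the pot, the muddler stands upright on its coaster and the lid sits level on the teapot, but stirring slid the pot about 15 mm and turned it about 8°, and the sugar lumps were hidden from the cameras at the last look (estimated about 295–345°).

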